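Sort the balm jars by weight and shut the flip compartment

TASK

Some of the old lidded balm jars on the nightstand tray are packed with saved coins and the rest are empty; they look the same, so lift each one to feel which is which. Put every jar of coins in the flip compartment and every empty one in the cardboard recycling box, each jar resting on the floor there and not on top of another, and when all are sorted swing the compartment's flap down and press it fully shut, so that its tab sits behind the front rim. Leave the cup, the key and the toy car where they are.

Things in the scene. Friction and masses are not known exactly. Their poses are not given: they have to be found in the camera images.
- jar1: green plastic lidded balm jar, eight-sided, 46 mm across the flats (a flat faces its own +x, and one every 45 degrees), 40 mm tall, slightly darker round lid on top. All jars look alike; one packed with coins weighs 150 to 216 g, an empty one 32 to 48 g. May be absent. Origin: centre of its underside; z up through the lid
- jar2: green plastic lidded balm jar, eight-sided, 46 mm across the flats (a flat faces its own +x, and one every 45 degrees), 40 mm tall, slightly darker round lid on top. All jars look alike; one packed with coins weighs 150 to 216 g, an empty one 32 to 48 g. May be absent. Origin: centre of its underside; z up through the lid
- jar3: green plastic lidded balm jar, eight-sided, 46 mm across the flats (a flat faces its own +x, and one every 45 degrees), 40 mm tall, slightly darker round lid on top. All jars look alike; one packed with coins weighs 150 to 216 g, an empty one 32 to 48 g. May be absent. Origin: centre of its underside; z up through the lid
- jar4: green plastic lidded balm jar, eight-sided, 46 mm across the flats (a flat faces its own +x, and one every 45 degrees), 40 mm tall, slightly darker round lid on top. All jars look alike; one packed with coins weighs 150 to 216 g, an empty one 32 to 48 g. May be absent. Origin: centre of its underside; z up through the lid
- jar5: green plastic lidded balm jar, eight-sided, 46 mm across the flats (a flat faces its own +x, and one every 45 degrees), 40 mm tall, slightly darker round lid on top. All jars look alike; one packed with coins weighs 150 to 216 g, an empty one 32 to 48 g. May be absent. Origin: centre of its underside; z up through the lid
- compartment: cream plastic flip compartment fixed on the nightstand: open box, outside 150 mm (own x) by 210 mm (own y) by 58 mm high, walls and floor 5 mm thick. Origin: centre of its underside; own -x side is the front, towards the robot; the flap is hinged on the +x rim
- flap (a joint): flap angle: 0 = shut, level on the rims, growing as it opens up and back; about 1.8 = open, leaning back past upright. The stiff hinge stays where it is left. Flap: cream plate, 154 mm from hinge to free edge, 206 mm wide, 6 mm thick (above hinge height when shut); a tab 70 mm wide hangs 13 mm below it, 15 mm short of the free edge, and goes down just inside the front wall
- flap_hinge (a point): middle of the flap's hinge line, 58 mm above the table on the compartment's far rim; axes as the compartment's, the hinge runs along y
- flap_edge (a point): middle of the free edge of the flap, on its outer face (the top face when shut); moves with the flap
- recycling_box: open cardboard box fixed on the table, 125 mm (own x) by 190 mm (own y) by 50 mm high, walls and floor 4 mm. Origin: centre of its underside
- tray: shallow built-in cream tray, fixed, 360 mm (own x) by 220 mm (own y), rim 14 mm high, walls and floor 5 mm. Origin: centre of its underside. The jars start in it
- cup: grey ceramic tea cup standing in the tray, 72 mm across, 55 mm high, small handle. Origin: centre of its underside. Bystander
- key: steel key with a grey plastic tag lying in the tray's front end, 86 mm long (own y), 22 mm wide, 5 mm thick. Bystander
- toy_car: small hard plastic toy car on the table, 70 mm long (own x), 33 mm wide, 31 mm high. Origin: centre of its underside. Bystander
There are look-alikes about, which are no part of the job. Leave any blue or red look-alike of the jar5 alone. What is shaped like the jar1 but blue is not meant.

How it is judged (in metres and radians):
On the way:
1. every jar sorted, those with coins in the compartment and empty ones in the recycling box, while the flap is still open (((x of jar1 in the frame of compartment between -0.072 and 0.072 m and y of jar1 in the frame of compartment between -0.102 and 0.102 m and z of jar1 in the frame of compartment below 0.04 m and contact force between jar1 and compartment above 0.9 N) or (x of jar1 in the frame of recycling_box between -0.06 and 0.06 m and y of jar1 in the frame of recycling_box between -0.093 and 0.093 m and z of jar1 in the frame of recycling_box below 0.04 m and contact force between jar1 and recycling_box between 0.1 and 0.9 N)) and ((x of jar2 in the frame of compartment between -0.072 and 0.072 m and y of jar2 in the frame of compartment between -0.102 and 0.102 m and z of jar2 in the frame of compartment below 0.04 m and contact force between jar2 and compartment above 0.9 N) or (x of jar2 in the frame of recycling_box between -0.06 and 0.06 m and y of jar2 in the frame of recycling_box between -0.093 and 0.093 m and z of jar2 in the frame of recycling_box below 0.04 m and contact force between jar2 and recycling_box between 0.1 and 0.9 N)) and ((x of jar3 in the frame of compartment between -0.072 and 0.072 m and y of jar3 in the frame of compartment between -0.102 and 0.102 m and z of jar3 in the frame of compartment below 0.04 m and contact force between jar3 and compartment above 0.9 N) or (x of jar3 in the frame of recycling_box between -0.06 and 0.06 m and y of jar3 in the frame of recycling_box between -0.093 and 0.093 m and z of jar3 in the frame of recycling_box below 0.04 m and contact force between jar3 and recycling_box between 0.1 and 0.9 N)) and ((x of jar4 in the frame of compartment between -0.072 and 0.072 m and y of jar4 in the frame of compartment between -0.102 and 0.102 m and z of jar4 in the frame of compartment below 0.04 m and contact force between jar4 and compartment above 0.9 N) or (x of jar4 in the frame of recycling_box between -0.06 and 0.06 m and y of jar4 in the frame of recycling_box between -0.093 and 0.093 m and z of jar4 in the frame of recycling_box below 0.04 m and contact force between jar4 and recycling_box between 0.1 and 0.9 N)) and ((x of jar5 in the frame of compartment between -0.072 and 0.072 m and y of jar5 in the frame of compartment between -0.102 and 0.102 m and z of jar5 in the frame of compartment below 0.04 m and contact force between jar5 and compartment above 0.9 N) or (x of jar5 in the frame of recycling_box between -0.06 and 0.06 m and y of jar5 in the frame of recycling_box between -0.093 and 0.093 m and z of jar5 in the frame of recycling_box below 0.04 m and contact force between jar5 and recycling_box between 0.1 and 0.9 N)) and linear speed of each of jar1, jar2, jar3, jar4, jar5 below 0.03 m/s and value of joint flap above 1.2 rad), for 0.2 s.
At the end, for the whole second after the job is handed in: Every jar of coins rests on the floor of the compartment and every empty jar on the floor of the recycling box (told by the weight that the floor carries, limit 0.9 N; underside centre less than 40 mm above the table), all at rest, and the flap is shut to within 0.05 rad (((x of jar1 in the frame of compartment between -0.072 and 0.072 m and y of jar1 in the frame of compartment between -0.102 and 0.102 m and z of jar1 in the frame of compartment below 0.04 m and contact force between jar1 and compartment above 0.9 N) or (x of jar1 in the frame of recycling_box between -0.06 and 0.06 m and y of jar1 in the frame of recycling_box between -0.093 and 0.093 m and z of jar1 in the frame of recycling_box below 0.04 m and contact force between jar1 and recycling_box between 0.1 and 0.9 N)) and ((x of jar2 in the frame of compartment between -0.072 and 0.072 m and y of jar2 in the frame of compartment between -0.102 and 0.102 m and z of jar2 in the frame of compartment below 0.04 m and contact force between jar2 and compartment above 0.9 N) or (x of jar2 in the frame of recycling_box between -0.06 and 0.06 m and y of jar2 in the frame of recycling_box between -0.093 and 0.093 m and z of jar2 in the frame of recycling_box below 0.04 m and contact force between jar2 and recycling_box between 0.1 and 0.9 N)) and ((x of jar3 in the frame of compartment between -0.072 and 0.072 m and y of jar3 in the frame of compartment between -0.102 and 0.102 m and z of jar3 in the frame of compartment below 0.04 m and contact force between jar3 and compartment above 0.9 N) or (x of jar3 in the frame of recycling_box between -0.06 and 0.06 m and y of jar3 in the frame of recycling_box between -0.093 and 0.093 m and z of jar3 in the frame of recycling_box below 0.04 m and contact force between jar3 and recycling_box between 0.1 and 0.9 N)) and ((x of jar4 in the frame of compartment between -0.072 and 0.072 m and y of jar4 in the frame of compartment between -0.102 and 0.102 m and z of jar4 in the frame of compartment below 0.04 m and contact force between jar4 and compartment above 0.9 N) or (x of jar4 in the frame of recycling_box between -0.06 and 0.06 m and y of jar4 in the frame of recycling_box between -0.093 and 0.093 m and z of jar4 in the frame of recycling_box below 0.04 m and contact force between jar4 and recycling_box between 0.1 and 0.9 N)) and ((x of jar5 in the frame of compartment between -0.072 and 0.072 m and y of jar5 in the frame of compartment between -0.102 and 0.102 m and z of jar5 in the frame of compartment below 0.04 m and contact force between jar5 and compartment above 0.9 N) or (x of jar5 in the frame of recycling_box between -0.06 and 0.06 m and y of jar5 in the frame of recycling_box between -0.093 and 0.093 m and z of jar5 in the frame of recycling_box below 0.04 m and contact force between jar5 and recycling_box between 0.1 and 0.9 N)) and linear speed of each of jar1, jar2, jar3, jar4, jar5 below 0.03 m/s and value of joint flap below 0.05 rad); the robot touches nothing.
It fails at once if the tea cup is moved more than 40 mm (distance of cup from where it was at the start of the episode above 0.04 m).
It fails at once if the key is moved more than 40 mm (distance of key from where it was at the start of the episode above 0.04 m).
It fails at once if the toy car is moved more than 40 mm (distance of toy_car from where it was at the start of the episode above 0.04 m).
It fails at once if the tea cup is tipped over (angle between cup's own z axis and vertical above 0.6 rad).
Of jar4, jar5 only 1 to 2 are there at a start; the rules pass over those that are not, and their reading is None.
Of coins1, coins2, coins3 only 1 to 2 are there at a start; the rules pass over those that are not, and their reading is None.
At some moment in a run one of jar1, jar2, jar3, jar4, jar5 may be knocked a few centimetres aside while the robot is not near it.
Once in a run the grip may slacken for a moment while it holds something.
It also fails if it takes over 210 s, if anything falls off the work surface, if the arm or the gripper's body presses on something with over 40 N, if the wrist force passes 120 N, or if a joint passes its speed limit or range.

ROBOT

A 6-joint arm with a two-finger parallel gripper is mounted at the origin on the work surface. World frame = base frame: x ahead of the robot, y to its left, z up, the work surface at z = 0. Lengths are in m, angles in degrees, forces in N, time in s.
With the tool pointing down it reaches from about 0.3 to 0.75 m from the base axis. Payload 8.5 kg.
Tool frame: the origin (TCP) lies midway between the tips of the shut fingers; the grasp point (between the pads) lies 19 mm behind it (env.grasp_offset is the distance from the TCP to the grasp point, in m); z points along the fingers, y is the line along which they close (so a half turn about z gives the same grasp; the last joint's range is limited). The gripper opens to 85 mm and grips with 20 to 120 N. Pads are 22 mm wide; open, the fingers measure 114 mm over their backs; the gripper's body (76 mm by 85 mm) begins 54 mm behind the grasp point. The pads swing forward as they close: fully open they stand 13 mm farther back than shut.
Start: joints at [52.007, 21.807, 74.336, -0, 83.858, -12.336], TCP at [0.238, 0.496, 0.194] pointing down, gripper open.
Joint ranges: [-178.18, 178.18], [-50.72, 133.34], [12.68, 142.11], [-81.47, 261.47], [9.98, 163.14], [-165.26, 165.26]. Speed limits (degrees/s): [136.94, 136.94, 180, 180, 180, 180].

INTERFACE

Orientations are given as a 3x3 rotation matrix whose columns are the frame's x, y, z axes.
In Python, from rig import env gives the robot as it stands.
- The arm moves only by the tool servo_tool, never from a script. Its argument "deltas" is text: rows parted by semicolons, each of 7 numbers parted by spaces: the opening, from 0 (shut) to 1 (fully open), then the shift along the tool's x, y, z in mm, then the turn, a rotation vector about the tool's x, y, z in rad. A call has 1 to 8 rows; each row shifts and turns the commanded pose from where the row before left it, along the tool's axes as they then stand; what a row does not reach is not made up. A row lasts 1/12 s, in which the tool goes at most 41.7 mm and 7.16 degrees, less where a joint would pass 70% of its speed; a pose out of reach is approached as far as the arm can. A call is refused whole if a number of a shift passes 41.7 or a number of a turn 0.125, either way. A call with a gripper value outside its range is refused whole. The fingers move at their own pace and stop on an object; "newtons" is the grip in N (left out, the last holds). Time passes only in rows, so rows that do not move let the fingers close. It gives the time, the measured TCP pose, the force, the opening and the grip force at its end, in the units of the state.
- env.observe(): the state, without advancing time (a new reading comes with each control period).
- env.get_image(name): name is "scene" or "top" or "wrist"; returns a dict with "img" (420x560x3 uint8, red, green, blue), "depth" (420x560 float32, m along the optical axis (not along the pixel's ray), 0 where there is no reading), "camera_matrix" (3x3 intrinsics, pixels), "world_to_cam" (4x4, takes a point from world to camera coordinates). Camera axes: x right, y down, z forward; pixel columns grow to the right and rows downward; lengths in m; the calibration is good to about 2 mm. A picture is of the moment at which its call begins.
- env.close_job(): hands the job in; it is judged then, once.
Trained networks look in a picture, given as the dict that the camera call returned (one of the last four; its "shot" number tells which), for a name from the list of things; names that differ only in an ending like _2 or _b are one class to them, and where a whole thing is asked for, a point or a joint stands for the part that bears it (a point fixed in the world has none). Each returns a list of dicts, best first, with "conf" (0 to 1); they miss things now and then, are a little off and sometimes report something else, mostly with a low value. They report only what shows in the picture. A call takes as long as a camera call. They do not tell look-alikes from the thing itself.
- env.spot_in(name, picture): "bbox" ([centre column, centre row, width, height] in pixels, round what is visible of it).
- env.spot_point(name, picture): "uv" ([column, row] in pixels: a listed point, or the origin of a listed thing).
The state is a dict: "time_s": time; "q": joint angles; "qvel": joint speeds; "joint_efforts": joint torques, N m; "position": TCP position; "tool_rot": TCP orientation; "ft_force": force on the tool from outside, world axes, zero at the start; "wrist_torque": the same for the moment, N m; "grip_width": finger opening in m; "gripper_force": force on a finger pad.
Only numpy, scipy, OpenCV 4.12 (cv2) and the standard library are available. Lean on these libraries where they do the work, as an engineer would, in place of code of your own. Each camera call takes 0.05 s, during which the arm holds its last target. There are 200 camera calls.

## Working session

There is one attempt and no reset: what is moved stays moved. The work goes in short steps, Python scripts to look and compute and a tool call to move; the robot and the scene stay as the last step left them, time stands still between calls to the robot, and variables do not carry over. Pictures are saved under pics/ and viewed, at most 14 in all, crops included, and the job is handed in when it is done.

Besides the shell and the picture viewer there is one more tool, called after "Emit:" by a JSON object that holds its "method" and its "body". servo_tool: Moves the arm, as the interface text tells. Its arguments: {"type":"object","properties":{"deltas":{"type":"string"},"newtons":{"type":"number"}},"required":["deltas"]}

```bash
mkdir -p pics; ls; cat > h.py <<'E'
import numpy as np, cv2
from rig import env
def w(p,u,v,z=None):
    K=p["camera_matrix"];T=np.linalg.inv(p["world_to_cam"])
    r=np.array([(u-K[0,2])/K[0,0],(v-K[1,2])/K[1,1],1.])
    if z is None:
        d=p["depth"][int(round(v)),int(round(u))]; return T[:3,:3]@(r*d)+T[:3,3]
    d=T[:3,:3]@r; return T[:3,3]+d*(z-T[2,3])/d[2]
def save(p,n): cv2.imwrite("pics/"+n,p["img"][:,:,::-1])
E
python3 - <<'E'
from h import *
o=env.observe();print({k:np.round(v,3).tolist() for k,v in o.items()})
for n in("top","scene"):
    p=env.get_image(n);save(p,n+"1.png")
    for k in["jar1","cup","key","toy_car","tray","compartment","recycling_box","flap_hinge","flap_edge"]:
        for d in env.spot_point(k,p):
            u,v=d["uv"]
            if 0<=u<559 and 0<=v<419: print(n,k,round(d["conf"],2),np.round(d["uv"]),np.round(w(p,u,v),3))
E
```

```text
pics
{'time_s': 0.0, 'q': [52.009, 21.844, 74.386, -0.002, 83.856, -12.336], 'qvel': [-0.111, -0.055, -0.059, 0.004, -0.004, -0.003], 'joint_efforts': [-0.0, -44.848, -23.127, -0.0, 0.005, 0.0], 'position': [0.238, 0.495, 0.193], 'tool_rot': [[-0.901, 0.433, -0.001], [0.433, 0.901, -0.001], [0.0, -0.001, -1.0]], 'ft_force': [1.041, -0.56, 0.676], 'wrist_torque': [-0.022, 0.016, -0.037], 'gripper_force': 0.0, 'grip_width': 0.085}
top jar1 0.94 [380. 317.] [ 0.326 -0.152  0.042]
top jar1 0.92 [342. 251.] [ 0.455 -0.082  0.047]
top jar1 0.91 [330. 149.] [ 0.663 -0.067  0.045]
top jar1 0.74 [288. 250.] [0.461 0.023 0.047]
top jar1 0.73 [192. 350.] [0.272 0.217 0.038]
top jar1 0.63 [282. 200.] [0.385 0.025 1.121]
top jar1 0.63 [337.  81.] [ 0.809 -0.087  0.037]
top jar1 0.62 [329. 199.] [ 0.561 -0.061  0.044]
top cup 0.79 [282. 147.] [0.68  0.031 0.011]
top key 0.83 [317. 280.] [ 0.4   -0.032  0.011]
top toy_car 0.76 [416. 125.] [ 0.715 -0.25   0.023]
top tray 0.73 [305. 206.] [ 0.555 -0.014  0.004]
top tray 0.47 [328. 199.] [ 0.56  -0.059  0.044]
top compartment 0.89 [158. 245.] [0.481 0
[... 666 characters left out ...]
344 -0.147  0.027]
scene jar1 0.55 [292. 280.] [0.708 0.027 0.041]
scene cup 0.88 [294. 278.] [0.71  0.032 0.053]
scene key 0.51 [274. 193.] [ 0.406 -0.033  0.005]
scene key 0.38 [253. 205.] [ 0.481 -0.082  0.039]
scene toy_car 0.9 [173. 290.] [ 0.737 -0.25   0.022]
scene toy_car 0.41 [259. 237.] [ 0.579 -0.061  0.031]
scene tray 0.62 [277. 237.] [ 0.558 -0.016  0.005]
scene tray 0.26 [255. 206.] [ 0.483 -0.079  0.035]
scene compartment 0.59 [391. 220.] [0.494 0.287 0.011]
scene recycling_box 0.97 [183. 210.] [ 0.478 -0.276  0.002]
scene flap_hinge 0.75 [421. 213.] [0.505 0.354 0.058]
scene flap_edge 0.58 [446. 182.] [0.539 0.37  0.211]
scene flap_edge 0.55 [248. 270.] [ 0.689 -0.076  0.045]
```

View pics/top1.png

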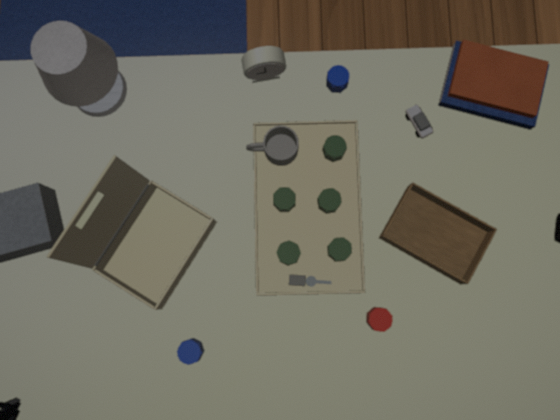

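View pics/scene1.png

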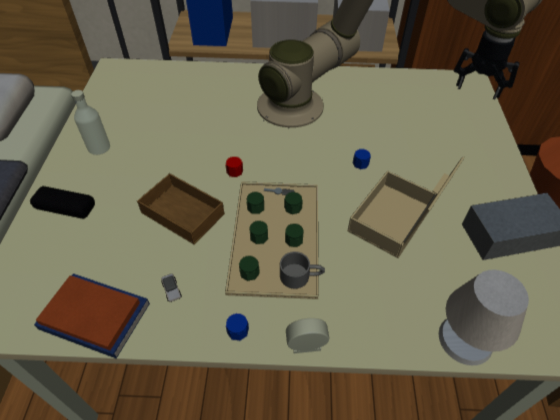

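The wanted jars are the five green ones in the tray: top-view pixels (335,148), (285,199), (329,200), (289,253), (340,250). The look-alikes are blue (190,351), red (380,319) and blue (338,78), all outside the tray, so I leave them alone. The compartment is at (157,243) with its flap open at (100,212), and the box is at (437,232).

```bash
cat >> h.py <<'E'
def cloud(p):
    K=p["camera_matrix"];T=np.linalg.inv(p["world_to_cam"]);d=p["depth"]
    v,u=np.mgrid[:d.shape[0],:d.shape[1]]
    c=np.stack([(u-K[0,2])/K[0,0]*d,(v-K[1,2])/K[1,1]*d,d],-1)
    return c@T[:3,:3].T+T[:3,3]
def greens(p):
    """green jars: centre of lid-level points, top z, flat yaw mod 45 (fit), n"""
    i=p["img"].astype(int);r,g,b=i[...,0],i[...,1],i[...,2]
    m=((g>r*1.25)&(g>b*1.15)&(g>25)).astype(np.uint8)
    C=cloud(p);n,L,S,_=cv2.connectedComponentsWithStats(m);out=[]
    for k in range(1,n):
        if S[k,4]<60: continue
        q=C[(L==k)&(p["depth"]>0)]
        zt=np.percentile(q[:,2],85); q=q[(abs(q[:,2]-zt)<.007)]
        (x,y),rad=cv2.minEnclosingCircle(q[:,:2].astype(np.float32)*1000)
        a=np.radians(np.arange(0,45,1)); wd=[]
        for t in a:   # sum of extents across 4 flat directions: smallest at the flats
            wd.append(sum(np.ptp(q[:,:2]@[np.cos(t+j*np.pi/4),np.sin(t+j*np.pi/4)]) for j in range(4)))
        s=np.fft.fft(wd)[1]; t=np.degrees(np.angle(-np.conj(s)))/8
        out.append((round(x/1000,4),round(y/1000,4),round(zt,4),round(rad,1),round(t%45,1),len(q),S[k,:4].tolist()))
    return out
E
python3 - <<'E'
from h import *
p=env.get_image("top")
for g in greens(p):print(g)
C=cloud(p)
for nm,(u0,u1,v0,v1),(z0,z1) in(("comp",(95,220,150,310),(.05,.066)),("box",(375,500,180,285),(.042,.058))):
    q=C[v0:v1,u0:u1].reshape(-1,3);q=q[(q[:,2]>z0)&(q[:,2]<z1)]
    print(nm,len(q),cv2.minAreaRect(q[:,:2].astype(np.float32)*1000))
    if nm=="comp":
        for a in range(0,1): pass
# flap plane
q=C[150:270,50:150].reshape(-1,3);q=q[q[:,2]>.075]
c=q.mean(0);nrm=np.linalg.svd(q-c)[2][2];print("flap",c,nrm,q.min(0),q.max(0))
for z in (.07,.1,.13,.16,.19):
    s=q[abs(q[:,2]-z)<.006]; print(z,len(s),s.mean(0) if len(s) else 0, np.ptp(s,axis=0) if len(s) else 0)
s=env.get_image("scene");D=cloud(s);q=D[120:260,330:450].reshape(-1,3);q=q[(q[:,2]>.05)&(q[:,2]<.066)]
print("comp scene",len(q),cv2.minAreaRect(q[:,:2].astype(np.float32)*1000))
q=D[160:250,120:230].reshape(-1,3);q=q[(q[:,2]>.042)&(q[:,2]<.058)]
print("box scene",len(q),cv2.minAreaRect(q[:,:2].astype(np.float32)*1000))
E
```

```text
(0.6687, -0.076, np.float64(0.0468), 21.4, np.float64(10.6), 247, [325, 136, 21, 21])
(0.5606, -0.0608, np.float64(0.0468), 20.7, np.float64(20.6), 141, [319, 190, 21, 19])
comp 1234 ((480.29345703125, 289.6903076171875), (152.23004150390625, 210.23770141601562), 56.99031066894531)
box 832 ((487.9408264160156, -275.3988342285156), (190.31033325195312, 127.09471130371094), 58.384521484375)
flap [0.52598366 0.36057871 0.1615504 ] [-0.53411926 -0.79415131 -0.28989707] [0.38458686 0.02500503 0.07502691] [0.62202328 0.48418568 1.12142097]
0.07 24 [0.5054493  0.37276384 0.07547794] [0.16109516 0.18003177 0.00090164]
0.1 333 [0.5212332  0.35799669 0.09994545] [0.17232705 0.11270678 0.01197069]
0.13 397 [0.52626912 0.36043541 0.13005042] [0.17156549 0.11606378 0.01198789]
0.16 418 [0.52836579 0.36488815 0.1601051 ] [0.1702434  0.11423712 0.01195835]
0.19 384 [0.52889415 0.36921911 0.19103827] [0.17239747 0.11319234 0.01198432]
comp scene 596 ((479.3557434082031, 288.78253173828125), (153.70281982421875, 215.8809356689453), 57.47148895263672)
box scene 611 ((428.3313903808594, -240.36032104492188), (193.7763671875, 265.840087890625), 58.085994720458984)
```

Emit:
{"method": "servo_tool", "body": {"deltas": "1 0 0 -40 0 0 0;1 0 0 -40 0 0 0;1 0 0 -40 0 0 0;1 0 0 -40 0 0 0;1 0 0 0 0 0 0;1 0 0 0 0 0 0"}}

```text
time_s: 1.6
position: [0.2384, 0.4962, 0.356]
tool_rot: [[-0.901, 0.433, 0.003], [0.433, 0.901, 0.004], [-0.001, 0.005, -1.0]]
ft_force: [-0.4, 0.9, -0.8]
grip_width: 0.0853
gripper_force: 0.0
```

Emit:
{"method": "servo_tool", "body": {"deltas": "1 0 0 0 0 0 -0.112;1 0 0 0 0 0 -0.112;1 0 0 0 0 0 -0.112;1 0 0 0 0 0 -0.112;1 -18 -36 0 0 0 0;1 -18 -36 0 0 0 0;1 -18 -36 0 0 0 0;1 -18 -36 0 0 0 0"}}

```text
time_s: 2.27
position: [0.31, 0.35, 0.3525]
tool_rot: [[-1.0, -0.001, -0.002], [-0.001, 1.0, -0.002], [0.002, -0.002, -1.0]]
ft_force: [1.1, 0.1, 0.6]
grip_width: 0.0856
gripper_force: 0.0
```

Emit:
{"method": "servo_tool", "body": {"deltas": "1 -18 -36 0 0 0 0;1 -18 -36 0 0 0 0;1 -18 -36 0 0 0 0;1 -18 -36 0 0 0 0;1 -18 -36 0 0 0 0;1 -18 -36 0 0 0 0;1 -18 -36 0 0 0 0;1 -18 -36 0 0 0 0"}}

```text
time_s: 2.93
position: [0.4542, 0.0618, 0.3527]
tool_rot: [[-1.0, 0.0, -0.002], [0.0, 1.0, 0.0], [0.002, 0.0, -1.0]]
ft_force: [0.2, 0.5, -0.2]
grip_width: 0.0852
gripper_force: 0.0
```

Emit:
{"method": "servo_tool", "body": {"deltas": "1 -18 -36 0 0 0 0;1 -18 -36 0 0 0 0;1 0 0 0 0 0 0;1 0 0 0 0 0 0;1 0 0 0 0 0 0"}}

```text
time_s: 3.35
position: [0.4898, -0.0079, 0.3531]
tool_rot: [[-1.0, 0.0, -0.002], [-0.0, 1.0, 0.001], [0.002, 0.001, -1.0]]
ft_force: [0.3, 0.1, 0.4]
grip_width: 0.0852
gripper_force: 0.0
```

```bash
python3 - <<'E'
from h import *
p=env.get_image("wrist");save(p,"w1.png");o=env.observe();print(o["position"],o["tool_rot"],o["ft_force"])
T=np.linalg.inv(p["world_to_cam"]);print(T.round(3));print(w(p,280,210))
for d in env.spot_point("jar1",p):
    u,v=d["uv"];i=p["img"][int(v)-6:int(v)+7,int(u)-6:int(u)+7].reshape(-1,3).mean(0)
    print(round(d["conf"],2),np.round([u,v]),w(p,u,v,.045).round(3),i.round())
E
```

```text
[ 0.48970934 -0.0073017   0.35352021] [[-9.99998853e-01 -1.16916381e-03 -9.63068809e-04]
 [-1.16961127e-03  9.99999208e-01  4.64186851e-04]
 [ 9.62525336e-04  4.65312735e-04 -9.99999429e-01]] [ 0.14751158  0.00805957 -0.20414115]
[[ 0.     0.956  0.295  0.414]
 [ 1.    -0.     0.001 -0.008]
 [ 0.001  0.295 -0.956  0.534]
 [ 0.     0.     0.     1.   ]]
[ 0.58968435 -0.00431262  0.00398127]
0.89 [243. 190.] [ 0.545 -0.059  0.045] [48. 67. 49.]
0.87 [231. 332.] [ 0.79  -0.085  0.045] [20. 38. 78.]
0.67 [236. 256.] [ 0.651 -0.072  0.045] [41. 57. 42.]
0.65 [229. 130.] [ 0.46  -0.076  0.045] [51. 73. 53.]
0.64 [302. 195.] [0.554 0.028 0.045] [54. 76. 56.]
0.61 [297. 129.] [0.458 0.018 0.045] [53. 74. 55.]
0.55 [172.  21.] [ 0.324 -0.141  0.045] [140.  28.  26.]
```

View pics/w1.png

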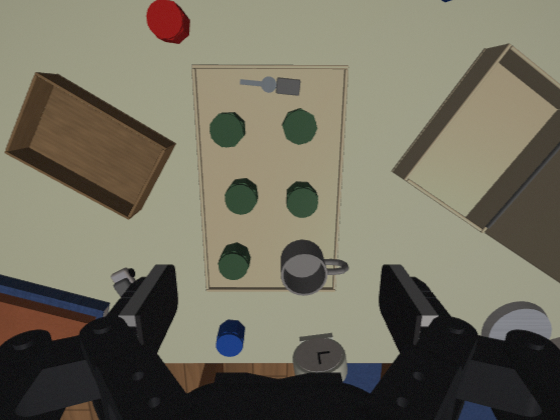

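The wrist close-up confirms five green jars in the tray, at (228,129), (300,126), (241,195), (302,199) and (234,261). The blue jar at (230,337) and the red one at (168,21) are outside it.

```bash
python3 - <<'E'
from h import *
p=env.get_image("wrist")
i=p["img"].astype(int);print(i[129,228],i[195,241],i[199,302],i[261,234],i[126,300])
for g in greens(p):print(g)
E
```

```text
[48 71 50] [52 73 53] [54 76 55] [52 74 53] [54 76 55]
(0.4556, 0.022, np.float64(0.0466), 23.8, np.float64(17.1), 870, [282, 109, 34, 35])
(0.4593, -0.0792, np.float64(0.0465), 23.1, np.float64(3.4), 857, [210, 113, 35, 34])
(0.5585, -0.0633, np.float64(0.0464), 23.4, np.float64(6.8), 732, [225, 179, 32, 35])
(0.5635, 0.0277, np.float64(0.0464), 23.3, np.float64(43.4), 733, [286, 182, 31, 35])
(0.6673, -0.0788, np.float64(0.0461), 23.7, np.float64(16.5), 627, [218, 243, 31, 36])
```

Emit:
{"method": "servo_tool", "body": {"deltas": "0.7 0 0 0 0 0 0.1134;0.7 0 0 0 0 0 0.1134;0.7 0 0 0 0 0 0.1134;0.7 0 0 0 0 0 0.1134;0.7 0 0 0 0 0 0.1134;0.7 0 0 0 0 0 0"}}

```text
time_s: 4.0
position: [0.4899, -0.0072, 0.3542]
tool_rot: [[-0.842, 0.539, 0.001], [0.539, 0.842, -0.0], [-0.0, 0.0, -1.0]]
ft_force: [-0.7, 0.1, 0.1]
grip_width: 0.06
gripper_force: 0.0
```

```bash
cat >> h.py <<'E'
def to(*P):
    o=env.observe();a=np.array(o["position"]);R=np.array(o["tool_rot"])
    print("at",a.round(4),"tool y deg",np.degrees(np.arctan2(R[1,1],R[0,1])).round(2),"w",round(o["grip_width"],4),"gf",round(o["gripper_force"],1))
    for t in P:
        t=np.array(t);d=R.T@(t-a)*1000;n=int(np.ceil(abs(d).max()/38));print(" to",t.round(4),"d",d.round(1),"n",n,"per row",(d/max(n,1)).round(1));a=t
def feel(n=12):
    f=[];e=[]
    for _ in range(n):
        env.get_image("wrist");o=env.observe();f.append(o["ft_force"]);e.append(o["joint_efforts"])
    print("F",np.mean(f,0).round(2),"sd",np.std(f,0).round(2),"tau",np.mean(e,0).round(3)[1:3],np.std(e,0).round(3)[1:3])
J=dict(A=(.4556,.022),B=(.4593,-.0792),C=(.5585,-.0633),D=(.5635,.0277),E=(.6673,-.0788))
def comp(x,y):
    c,s=np.cos(np.radians(57)),np.sin(np.radians(57));return .480+c*x-s*y,.2895+s*x+c*y
def box(x,y):
    a=np.radians(-31.6);c,s=np.cos(a),np.sin(a);return .488+c*x-s*y,-.2752+s*x+c*y
E
python3 - <<'E'
from h import *
to((*J["A"],.15),(*J["A"],.012));feel()
print(comp(0,.045),comp(0,-.045),[box(x,y) for x in(-.028,.028) for y in(-.042,.042)])
E
```

```text
at [ 0.4899 -0.0072  0.3542] tool y deg 57.39 w 0.06 gf 0.0
 to [0.4556 0.022  0.15  ] d [ 44.7   6.1 204.2] n 6 per row [ 7.4  1.  34. ]
 to [0.4556 0.022  0.012 ] d [ 1.00e-01 -0.00e+00  1.38e+02] n 4 per row [ 0.  -0.  34.5]
F [0.12 0.16 0.23] sd [0.64 0.53 0.57] tau [-37.086 -25.047] [0.052 0.005]
(np.float64(0.44225982444245593), np.float64(0.3140087565756762)) (np.float64(0.517740175557544), np.float64(0.2649912434243238)) [(np.float64(0.44214423779325135), np.float64(-0.29630092586684575)), (np.float64(0.48615905389473796), np.float64(-0.22475586339882977)), (np.float64(0.48984094610526197), np.float64(-0.3256441366011702)), (np.float64(0.5338557622067486), np.float64(-0.25409907413315425))]
```

Emit:
{"method": "servo_tool", "body": {"deltas": "0.7 7 1 34 0 0 0;0.7 7 1 34 0 0 0;0.7 8 1 34 0 0 0;0.7 8 1 34 0 0 0;0.7 7 1 34 0 0 0;0.7 8 1 34 0 0 0;0.7 0 0 0 0 0 0;0.7 0 0 0 0 0 0"}}

```text
time_s: 5.27
position: [0.4553, 0.0211, 0.1501]
tool_rot: [[-0.844, 0.537, -0.002], [0.537, 0.844, 0.0], [0.002, -0.001, -1.0]]
ft_force: [0.3, 0.6, 0.9]
grip_width: 0.06
gripper_force: 0.0
```

```bash
python3 - <<'E'
from h import *
feel(4);to((*J["A"],.012))
p=env.get_image("top")
i=p["img"].astype(int);print(i[253,289],i[250,340])
E
```

```text
F [0.35 0.   0.56] sd [0.29 0.49 0.38] tau [-34.793 -20.041] [0.493 0.642]
at [0.457  0.0205 0.1519] tool y deg 57.51 w 0.0597 gf 0.0
 to [0.4556 0.022  0.012 ] d [  2.6   0.3 139.9] n 4 per row [ 0.6  0.1 35. ]
[84 78 68] [52 51 37]
```

Emit:
{"method": "servo_tool", "body": {"deltas": "0.7 1 0 34 0 0 0;0.7 0 0 34 0 0 0;0.7 0 0 34 0 0 0;0.7 0 0 24 0 0 0;0.7 0 0 11 0 0 0;0.7 0 0 0 0 0 0;0.7 0 0 0 0 0 0"}}

```text
time_s: 6.1
position: [0.4554, 0.0213, 0.0136]
tool_rot: [[-0.844, 0.537, 0.001], [0.537, 0.844, -0.0], [-0.001, 0.0, -1.0]]
ft_force: [0.5, -0.5, 0.9]
grip_width: 0.0595
gripper_force: 0.0
```

Emit:
{"method": "servo_tool", "body": {"deltas": "0.3 0 0 0 0 0 0;0.3 0 0 0 0 0 0;0.3 0 0 0 0 0 0;0.3 0 0 0 0 0 0;0.3 0 0 -30 0 0 0;0.3 0 0 -38 0 0 0;0.3 0 0 -35 0 0 0;0.3 0 0 -34 0 0 0", "newtons": 40}}

```text
time_s: 6.77
position: [0.4544, 0.0217, 0.1522]
tool_rot: [[-0.844, 0.537, 0.001], [0.537, 0.844, -0.0], [-0.001, 0.0, -1.0]]
ft_force: [1.7, -1.1, -0.6]
grip_width: 0.0256
gripper_force: 0.0
```

Emit:
{"method": "servo_tool", "body": {"deltas": "0.3 0 0 0 0 0 0;0.3 0 0 0 0 0 0"}}

```text
time_s: 6.93
position: [0.4553, 0.0215, 0.1515]
tool_rot: [[-0.844, 0.537, 0.004], [0.537, 0.844, -0.001], [-0.004, 0.001, -1.0]]
ft_force: [-0.7, 0.2, -1.0]
grip_width: 0.0257
gripper_force: 0.0
```

```bash
python3 - <<'E'
from h import *
feel(12);to((*comp(0,.045),.15),(*box(.028,.042),.15))
E
```

```text
F [-0.4  -0.08  0.08] sd [0.39 0.44 0.56] tau [-36.071 -20.911] [0.632 0.375]
at [0.4546 0.0216 0.1498] tool y deg 57.53 w 0.0257 gf 0.0
 to [0.4423 0.314  0.15  ] d [ 1.674e+02  2.401e+02 -2.000e-01] n 7 per row [23.9 34.3 -0. ]
 to [ 0.5339 -0.2541  0.15  ] d [-3.823e+02 -4.301e+02 -1.000e-01] n 12 per row [-31.9 -35.8  -0. ]
```

```bash
python3 - <<'E'
from h import *
p=env.get_image("wrist");save(p,"w2.png")
for g in greens(p):print(g)
E
```

```text
(0.4555, 0.0225, np.float64(0.0463), 24.0, np.float64(18.1), 2243, [253, 156, 54, 59])
(0.4594, -0.0792, np.float64(0.0461), 23.9, np.float64(2.8), 1980, [162, 214, 58, 61])
(0.5637, 0.0319, np.float64(0.046), 22.8, np.float64(41.5), 988, [324, 243, 49, 58])
(0.5586, -0.0627, np.float64(0.046), 23.7, np.float64(7.6), 1498, [244, 283, 43, 60])
(0.6553, -0.0736, np.float64(0.0223), 18.1, np.float64(19.6), 177, [286, 361, 35, 16])
```

View pics/w2.png

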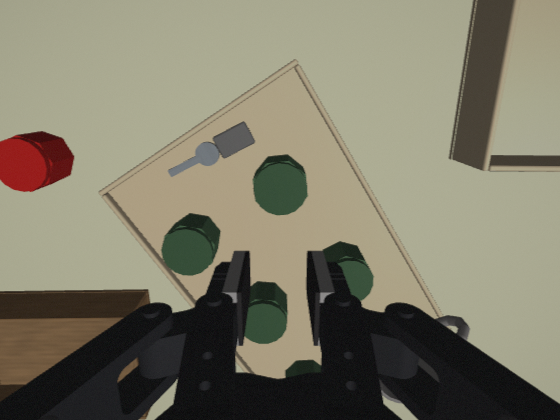

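The picture shows jar A unmoved at (280,185), so the fingers hadn't closed before the lift. I'll go again, allowing a longer close and checking the width before lifting.

Emit:
{"method": "servo_tool", "body": {"deltas": "0.7 0 0 0 0 0 0;0.7 0 0 0 0 0 0;0.7 0 0 0 0 0 0;0.7 -1 0 34 0 0 0;0.7 0 0 34 0 0 0;0.7 0 0 34 0 0 0;0.7 0 0 26 0 0 0;0.7 0 0 10 0 0 0"}}

```text
time_s: 8.25
position: [0.4537, 0.0213, 0.0089]
tool_rot: [[-0.844, 0.537, -0.005], [0.537, 0.844, 0.001], [0.005, -0.002, -1.0]]
ft_force: [-0.5, 0.6, 0.5]
grip_width: 0.06
gripper_force: 0.0
```

Emit:
{"method": "servo_tool", "body": {"deltas": "0.3 0 0 0 0 0 0;0.3 0 0 0 0 0 0;0.3 0 0 0 0 0 0;0.3 0 0 0 0 0 0;0.3 0 0 0 0 0 0;0.3 0 0 0 0 0 0", "newtons": 40}}

```text
time_s: 8.75
position: [0.4559, 0.021, 0.0126]
tool_rot: [[-0.844, 0.537, 0.001], [0.537, 0.844, -0.0], [-0.001, 0.001, -1.0]]
ft_force: [-1.1, 0.2, 0.7]
grip_width: 0.0257
gripper_force: 0.0
```

```bash
python3 - <<'E'
from h import *
p=env.get_image("wrist");save(p,"w3.png")
for g in greens(p):print(g)
o=env.observe();print(o["position"],o["grip_width"]);T=np.linalg.inv(p["world_to_cam"]);print(T.round(3))
E
```

```text
Traceback (most recent call last):
  File "h.py", line 27, in greens
    wd.append(sum(np.ptp(q[:,:2]@[np.cos(t+j*np.pi/4),np.sin(t+j*np.pi/4)]) for j in range(4)))
              ~~~^^^^^^^^^^^^^^^^^^^^^^^^^^^^^^^^^^^^^^^^^^^^^^^^^^^^^^^^^^^^^^^^^^^^^^^^^^^^^
  File "h.py", line 27, in <genexpr>
    wd.append(sum(np.ptp(q[:,:2]@[np.cos(t+j*np.pi/4),np.sin(t+j*np.pi/4)]) for j in range(4)))
                  ~~~~~~^^^^^^^^^^^^^^^^^^^^^^^^^^^^^^^^^^^^^^^^^^^^^^^^^^^
ValueError: zero-size array to reduction operation maximum which has no identity
```

View pics/w3.png

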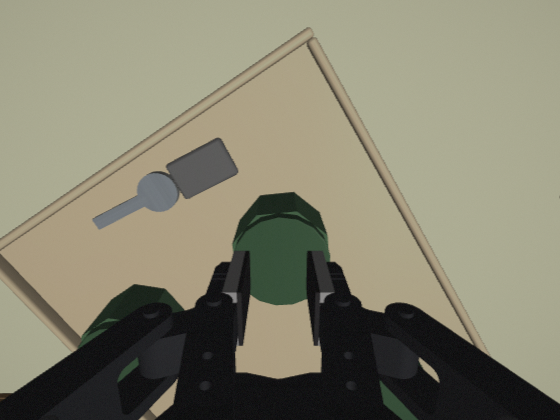

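```bash
python3 - <<'E'
from h import *
p=env.get_image("wrist")
o=env.observe();print(o["position"],o["grip_width"],o["q"]);T=np.linalg.inv(p["world_to_cam"]);print(T.round(3),p["camera_matrix"])
for u,v in((280,240),(280,290),(280,340),(240,260),(235,290),(318,260),(235,320),(205,170),(280,205)):print(u,v,w(p,u,v).round(4),p["img"][v,u])
t=env.get_image("top");save(t,"t2.png");C=cloud(t)
s=env.get_image("scene")
cv2.imwrite("pics/s2.png",cv2.resize(s["img"][150:260,200:340,::-1],(700,550),interpolation=cv2.INTER_CUBIC))
E
```

```text
[0.45569147 0.02098752 0.01232548] 0.025353211147954163 [-1.22895068e+01  2.63005254e+01  1.03694620e+02  2.96170438e-04
  4.99549467e+01 -6.98151050e+01]
[[ 0.537  0.805  0.251  0.391]
 [ 0.844 -0.513 -0.159  0.062]
 [ 0.     0.297 -0.955  0.193]
 [ 0.     0.     0.     1.   ]] [[347.63922946   0.         277.93626916]
 [  0.         347.63922946 202.57036688]
 [  0.           0.           1.        ]]
280 240 [0.4456 0.0281 0.0456] [56 80 58]
280 290 [0.4674 0.0142 0.0461] [56 80 58]
280 340 [ 0.519  -0.0182  0.006 ] [173 159 131]
240 260 [0.4375 0.0136 0.0638] [53 53 52]
235 290 [0.4377 0.0143 0.0872] [53 52 52]
318 260 [0.4546 0.0406 0.0641] [54 53 53]
235 320 [0.445  0.01   0.0922] [26 27 27]
205 170 [0.4027 0.0081 0.0111] [92 90 91]
280 205 [0.4359 0.0343 0.0287] [28 39 30]
```

View pics/s2.png

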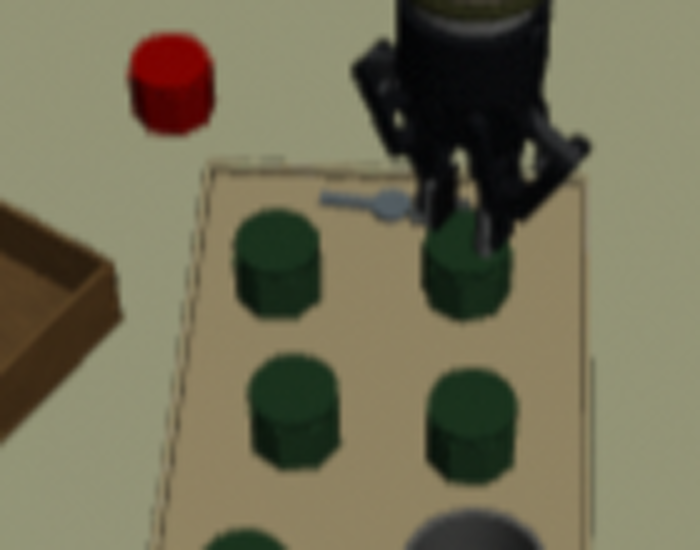

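```bash
python3 - <<'E'
from h import *
p=env.get_image("wrist");C=cloud(p)
for u in (228,240,247,310,318,325):
    print(u,[(v,C[v,u].round(3).tolist(),p["img"][v,u].tolist()) for v in range(244,300,8)])
o=env.observe();q=np.array(o["q"]);print(q,o["position"])
E
```

```text
228 [(244, [0.446, -0.008, 0.006], [173, 159, 131]), (252, [0.45, -0.011, 0.005], [172, 158, 131]), (260, [0.454, -0.014, 0.006], [175, 160, 131]), (268, [0.435, 0.011, 0.071], [37, 35, 35]), (276, [0.436, 0.011, 0.077], [54, 52, 52]), (284, [0.436, 0.012, 0.083], [53, 53, 52]), (292, [0.437, 0.012, 0.087], [93, 91, 91])]
240 [(244, [0.437, 0.012, 0.046], [56, 79, 58]), (252, [0.437, 0.013, 0.056], [51, 52, 52]), (260, [0.438, 0.013, 0.063], [53, 52, 52]), (268, [0.438, 0.014, 0.07], [53, 53, 53]), (276, [0.438, 0.015, 0.077], [24, 26, 25]), (284, [0.438, 0.016, 0.084], [17, 16, 17]), (292, [0.439, 0.015, 0.087], [28, 27, 28])]
247 [(244, [0.439, 0.014, 0.045], [55, 79, 56]), (252, [0.438, 0.016, 0.056], [17, 13, 16]), (260, [0.44, 0.015, 0.061], [24, 20, 23]), (268, [0.443, 0.013, 0.061], [21, 21, 22]), (276, [0.446, 0.011, 0.062], [23, 22, 23]), (284, [0.448, 0.01, 0.063], [24, 21, 22]), (292, [0.45, 0.008, 0.065], [21, 21, 22])]
310 [(244, [0.454, 0.039, 0.046], [60, 83, 61]), (252, [0.453, 0.038, 0.056], [22, 18, 21]), (260, [0.453, 0.038, 0.063], [19, 19, 20]), (268, [0.453, 0.0
[... 213 characters left out ...]
[0.455, 0.041, 0.057], [52, 53, 52]), (260, [0.455, 0.041, 0.063], [51, 51, 50]), (268, [0.454, 0.04, 0.071], [52, 53, 51]), (276, [0.454, 0.039, 0.077], [52, 51, 51]), (284, [0.453, 0.039, 0.083], [34, 36, 35]), (292, [0.453, 0.038, 0.087], [25, 24, 26])]
325 [(244, [0.458, 0.045, 0.045], [68, 91, 68]), (252, [0.461, 0.043, 0.047], [59, 83, 60]), (260, [0.465, 0.04, 0.045], [54, 62, 55]), (268, [0.456, 0.042, 0.07], [53, 53, 51]), (276, [0.455, 0.042, 0.076], [53, 52, 51]), (284, [0.455, 0.041, 0.083], [53, 52, 51]), (292, [0.454, 0.04, 0.088], [95, 94, 93])]
[-1.22912752e+01  2.63318388e+01  1.03706885e+02  3.13283360e-04
  4.99471327e+01 -6.98149147e+01] [0.45554311 0.02100599 0.01204128]
```

View pics/t2.png

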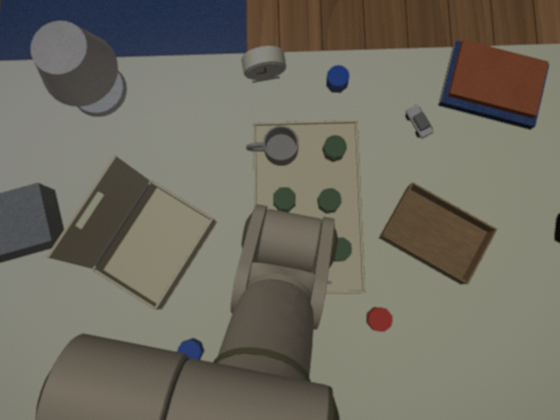

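The gripper hovers just above jar A's lid. Depth puts the tips near z=0.055 while the reported TCP is 0.012, so the tips sit about 40 mm above it. I'll open and go lower in guarded steps.

Emit:
{"method": "servo_tool", "body": {"deltas": "0.75 0 0 0 0 0 0;0.75 0 0 0 0 0 0;0.75 0 0 0 0 0 0;0.75 0 0 0 0 0 0;0.75 0 0 0 0 0 0"}}

```text
time_s: 9.42
position: [0.4555, 0.021, 0.0119]
tool_rot: [[-0.844, 0.537, -0.0], [0.537, 0.844, 0.0], [0.0, -0.0, -1.0]]
ft_force: [-1.1, -0.4, 0.6]
grip_width: 0.064
gripper_force: 0.0
```

Emit:
{"method": "servo_tool", "body": {"deltas": "0.75 0 0 6 0 0 0;0.75 0 0 6 0 0 0;0.75 0 0 0 0 0 0;0.75 0 0 0 0 0 0"}}

```text
time_s: 9.75
position: [0.4551, 0.0211, -0.0006]
tool_rot: [[-0.844, 0.537, -0.001], [0.537, 0.844, 0.0], [0.001, -0.0, -1.0]]
ft_force: [0.1, -0.0, 1.0]
grip_width: 0.0642
gripper_force: 0.0
```

```bash
python3 - <<'E'
from h import *
p=env.get_image("wrist");C=cloud(p);o=env.observe();print(o["position"],o["ft_force"],o["grip_width"])
i=p["img"].astype(int);m=(i.max(2)<70)&(np.ptp(i,axis=2)<8)&(p["depth"]>0)&(p["depth"]<.19)
for s in (slice(150,278),slice(279,400)):
    mm=np.zeros_like(m);mm[200:420,s]=m[200:420,s];q=C[mm];v,u=np.nonzero(mm)
    k=np.argsort(q[:,2])[:30];print(len(q),q[k[::6]].round(3).tolist(),list(zip(u[k[::6]],v[k[::6]])))
save(p,"w4.png")
E
```

```text
[ 4.55366116e-01  2.10352823e-02 -3.34224266e-04] [0.11613178 0.33693079 0.6225072 ] 0.06404552727041957
10571 [[0.408, -0.01, 0.01], [0.434, 0.028, 0.043], [0.431, -0.003, 0.044], [0.444, -0.011, 0.044], [0.443, -0.01, 0.045]] [(np.int64(178), np.int64(204)), (np.int64(265), np.int64(229)), (np.int64(203), np.int64(261)), (np.int64(205), np.int64(292)), (np.int64(205), np.int64(291))]
9736 [[0.437, 0.035, 0.012], [0.443, 0.041, 0.041], [0.437, 0.036, 0.043], [0.468, 0.05, 0.045], [0.472, 0.048, 0.046]] [(np.int64(282), np.int64(205)), (np.int64(304), np.int64(230)), (np.int64(285), np.int64(226)), (np.int64(352), np.int64(268)), (np.int64(352), np.int64(278))]
```

View pics/w4.png

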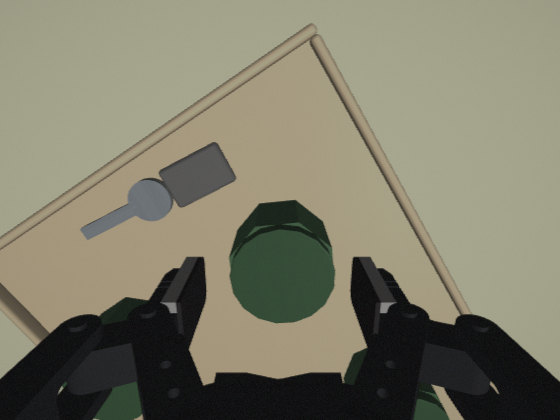

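Fingers straddle jar A (lid at (282,272), tips at row 258), tips at about z 0.048 with the TCP at 0. I'll lower 30 mm more and close.

Emit:
{"method": "servo_tool", "body": {"deltas": "0.75 0 0 8 0 0 0;0.75 0 0 8 0 0 0;0.75 0 0 7 0 0 0;0.75 0 0 6 0 0 0;0.75 0 0 0 0 0 0"}}

```text
time_s: 10.22
position: [0.4547, 0.0212, -0.0304]
tool_rot: [[-0.844, 0.537, -0.002], [0.537, 0.844, 0.001], [0.002, -0.001, -1.0]]
ft_force: [-0.3, 0.3, 0.5]
grip_width: 0.0643
gripper_force: 0.0
```

Emit:
{"method": "servo_tool", "body": {"deltas": "0.4 0 0 0 0 0 0;0.4 0 0 0 0 0 0;0.4 0 0 0 0 0 0;0.4 0 0 0 0 0 0;0.4 0 0 0 0 0 0", "newtons": 40}}

```text
time_s: 10.63
position: [0.4556, 0.021, -0.0289]
tool_rot: [[-0.844, 0.537, 0.0], [0.537, 0.844, -0.0], [-0.0, 0.0, -1.0]]
ft_force: [-0.8, 0.5, 0.5]
grip_width: 0.046
gripper_force: 40.9
```

Emit:
{"method": "servo_tool", "body": {"deltas": "0.4 0 0 -20 0 0 0;0.4 0 0 -30 0 0 0;0.4 0 0 -30 0 0 0;0.4 0 0 -30 0 0 0;0.4 0 0 0 0 0 0;0.4 0 0 0 0 0 0;0.4 0 0 0 0 0 0"}}

```text
time_s: 11.22
position: [0.455, 0.0211, 0.0803]
tool_rot: [[-0.844, 0.537, -0.001], [0.537, 0.844, 0.0], [0.001, -0.0, -1.0]]
ft_force: [-0.2, 0.1, -0.6]
grip_width: 0.0462
gripper_force: 41.2
```

```bash
python3 - <<'E'
from h import *
feel(14);to((*comp(0,.045),.08),(*box(.028,.042),.08))
E
```

```text
F [ 0.11 -0.13 -0.31] sd [0.57 0.57 0.5 ] tau [-37.831 -17.747] [0.324 0.093]
at [0.4555 0.021  0.0809] tool y deg 57.52 w 0.046 gf 41.2
 to [0.4423 0.314  0.08  ] d [168.5 240.    0.9] n 7 per row [24.1 34.3  0.1]
 to [ 0.5339 -0.2541  0.08  ] d [-382.3 -430.1   -0. ] n 12 per row [-31.9 -35.8  -0. ]
```

Jar A reads about 0.4 N, so it's empty and goes in the recycling box at (0.534,-0.254).

Emit:
{"method": "servo_tool", "body": {"deltas": "0.4 -20 -18 0 0 0 0;0.4 -34 -31 0 0 0 0;0.4 -40 -35 0 0 0 0;0.4 -40 -35 0 0 0 0;0.4 -40 -35 0 0 0 0;0.4 -40 -36 0 0 0 0;0.4 0 0 0 0 0 0;0.4 0 0 0 0 0 0"}}

```text
time_s: 12.58
position: [0.5199, -0.207, 0.0804]
tool_rot: [[-0.842, 0.539, -0.0], [0.539, 0.842, 0.0], [0.0, 0.0, -1.0]]
ft_force: [-0.4, 0.2, 0.4]
grip_width: 0.0461
gripper_force: 41.3
```

```bash
python3 - <<'E'
from h import *
to((*box(.028,.042),-.028))
E
```

```text
at [ 0.5199 -0.207   0.0804] tool y deg 57.36 w 0.0461 gf 41.3
 to [ 0.5339 -0.2541 -0.028 ] d [-37.1 -32.1 108.4] n 3 per row [-12.4 -10.7  36.1]
```

Emit:
{"method": "servo_tool", "body": {"deltas": "0.4 -18 -16 0 0 0 0;0.4 -19 -16 0 0 0 0;0.4 0 0 0 0 0 0;0.4 0 0 36 0 0 0;0.4 0 0 36 0 0 0;0.4 0 0 24 0 0 0;0.4 0 0 8 0 0 0;0.4 0 0 0 0 0 0"}}

```text
time_s: 13.25
position: [0.533, -0.2503, -0.0245]
tool_rot: [[-0.844, 0.536, -0.003], [0.536, 0.844, 0.003], [0.004, 0.0, -1.0]]
ft_force: [0.1, -0.1, -0.6]
grip_width: 0.0461
gripper_force: 41.2
```

```bash
python3 - <<'E'
from h import *
to((*box(.028,.042),-.03));print(env.observe()["ft_force"])
E
```

```text
at [ 0.533  -0.2503 -0.0245] tool y deg 57.58 w 0.0461 gf 41.2
 to [ 0.5339 -0.2541 -0.03  ] d [-2.8 -2.8  5.5] n 1 per row [-2.8 -2.8  5.5]
[ 0.10771628 -0.0872436  -0.6461472 ]
```

Emit:
{"method": "servo_tool", "body": {"deltas": "0.4 -2 -2 3 0 0 0;0.4 0 0 2 0 0 0;0.4 0 0 0 0 0 0;0.68 0 0 0 0 0 0;0.68 0 0 0 0 0 0;0.68 0 0 0 0 0 0;0.68 0 0 -30 0 0 0;0.68 0 0 -40 0 0 0"}}

```text
time_s: 13.92
position: [0.5329, -0.2537, 0.0402]
tool_rot: [[-0.843, 0.537, -0.005], [0.537, 0.844, 0.004], [0.007, 0.001, -1.0]]
ft_force: [0.6, -0.2, 0.9]
grip_width: 0.058
gripper_force: 0.0
```

Emit:
{"method": "servo_tool", "body": {"deltas": "0.72 0 0 -40 0 0 0;0.72 0 0 0 0 0 0;0.72 0 0 0 0 0 0"}}

```text
time_s: 14.17
position: [0.5355, -0.2555, 0.0844]
tool_rot: [[-0.844, 0.537, 0.004], [0.537, 0.844, -0.003], [-0.005, -0.0, -1.0]]
ft_force: [-0.1, 0.9, -0.5]
grip_width: 0.0613
gripper_force: 0.0
```

```bash
python3 - <<'E'
from h import *
feel(8);to((*J["B"],.08),(*J["B"],-.029))
t=env.get_image("top");i=t["img"].astype(int);r,g,b=i[...,0],i[...,1],i[...,2]
m=((g>r*1.15)&(g>b*1.05)&(g>20)).astype(np.uint8);n,L,S,c=cv2.connectedComponentsWithStats(m)
print([(c[k].round().tolist(),w(t,*c[k],.045).round(3).tolist(),S[k,4]) for k in range(1,n) if S[k,4]>40])
E
```

```text
F [ 0.15 -0.03 -0.01] sd [0.45 0.59 0.23] tau [-52.015 -20.802] [0.877 0.482]
at [ 0.5344 -0.2547  0.0811] tool y deg 57.52 w 0.0618 gf 0.0
 to [ 0.4593 -0.0792  0.08  ] d [157.5 107.7   1.4] n 5 per row [31.5 21.5  0.3]
 to [ 0.4593 -0.0792 -0.029 ] d [ -0.2  -0.  109. ] n 3 per row [-0.1 -0.  36.3]
[([334.0, 147.0], [0.667, -0.076, 0.045], np.int32(376)), ([284.0, 198.0], [0.564, 0.029, 0.045], np.int32(376)), ([329.0, 200.0], [0.559, -0.061, 0.045], np.int32(373)), ([339.0, 249.0], [0.46, -0.077, 0.045], np.int32(384))]
```

Emit:
{"method": "servo_tool", "body": {"deltas": "0.72 31 21 0 0 0 0;0.72 32 22 0 0 0 0;0.72 32 22 0 0 0 0;0.72 32 22 0 0 0 0;0.72 31 21 1 0 0 0;0.72 0 0 0 0 0 0;0.72 0 0 0 0 0 0;0.72 0 0 0 0 0 0"}}

```text
time_s: 15.28
position: [0.4599, -0.0794, 0.0811]
tool_rot: [[-0.844, 0.537, 0.001], [0.537, 0.844, -0.001], [-0.001, -0.0, -1.0]]
ft_force: [0.3, 0.2, 0.0]
grip_width: 0.0614
gripper_force: 0.0
```

Emit:
{"method": "servo_tool", "body": {"deltas": "0.72 0 0 36 0 0 0;0.72 0 0 36 0 0 0;0.72 0 0 26 0 0 0;0.72 0 0 11 0 0 0;0.72 0 0 0 0 0 0;0.72 0 0 0 0 0 0"}}

```text
time_s: 15.78
position: [0.4597, -0.0799, -0.0284]
tool_rot: [[-0.843, 0.538, -0.001], [0.538, 0.843, 0.0], [0.001, -0.0, -1.0]]
ft_force: [0.2, 0.3, 0.1]
grip_width: 0.0615
gripper_force: 0.0
```

Emit:
{"method": "servo_tool", "body": {"deltas": "0.4 0 0 0 0 0 0;0.4 0 0 0 0 0 0;0.4 0 0 0 0 0 0;0.4 0 0 0 0 0 0;0.4 0 0 0 0 0 0", "newtons": 40}}

```text
time_s: 16.2
position: [0.4603, -0.0796, -0.0269]
tool_rot: [[-0.844, 0.537, 0.003], [0.537, 0.844, -0.002], [-0.003, 0.0, -1.0]]
ft_force: [-1.3, -2.8, 6.5]
grip_width: 0.0469
gripper_force: 42.1
```

Emit:
{"method": "servo_tool", "body": {"deltas": "0.4 0 0 -20 0 0 0;0.4 0 0 -30 0 0 0;0.4 0 0 -30 0 0 0;0.4 0 0 -30 0 0 0;0.4 0 0 0 0 0 0;0.4 0 0 0 0 0 0;0.4 0 0 0 0 0 0"}}

```text
time_s: 16.78
position: [0.4587, -0.0786, 0.0813]
tool_rot: [[-0.844, 0.537, -0.001], [0.537, 0.844, 0.001], [0.001, -0.0, -1.0]]
ft_force: [-0.2, 0.3, -1.5]
grip_width: 0.0472
gripper_force: 42.3
```

```bash
python3 - <<'E'
from h import *
feel(14);to((*comp(0,.045),.08));to((*box(.028,-.042),.08))
E
```

```text
F [-0.14 -0.22 -1.78] sd [0.57 0.42 0.63] tau [-39.524 -18.391] [0.335 0.1  ]
at [ 0.4593 -0.0789  0.0819] tool y deg 57.52 w 0.0472 gf 42.3
 to [0.4423 0.314  0.08  ] d [225.3 322.3   1.9] n 9 per row [25.  35.8  0.2]
at [ 0.4593 -0.0789  0.0819] tool y deg 57.52 w 0.0472 gf 42.3
 to [ 0.4898 -0.3256  0.08  ] d [-158.3 -191.8    1.9] n 6 per row [-26.4 -32.    0.3]
```

Jar B reads 1.8 N, so it holds coins and goes in the compartment.

Emit:
{"method": "servo_tool", "body": {"deltas": "0.4 22 32 0 0 0 0;0.4 22 32 0 0 0 0;0.4 22 32 0 0 0 0;0.4 23 32 0 0 0 0;0.4 23 32 0 0 0 0;0.4 23 32 0 0 0 0;0.4 22 32 0 0 0 0;0.4 23 33 0 0 0 0"}}

```text
time_s: 18.15
position: [0.445, 0.2365, 0.0821]
tool_rot: [[-0.844, 0.537, 0.0], [0.537, 0.844, -0.0], [-0.0, 0.0, -1.0]]
ft_force: [1.4, 0.1, -2.2]
grip_width: 0.047
gripper_force: 42.3
```

Emit:
{"method": "servo_tool", "body": {"deltas": "0.4 23 33 0 0 0 0;0.4 22 32 0 0 0 0;0.4 0 0 0 0 0 0;0.4 0 0 0 0 0 0;0.4 0 0 0 0 0 0"}}

```text
time_s: 18.57
position: [0.4421, 0.3133, 0.0817]
tool_rot: [[-0.844, 0.537, -0.001], [0.537, 0.844, -0.001], [0.0, -0.001, -1.0]]
ft_force: [0.2, -0.2, -2.2]
grip_width: 0.0472
gripper_force: 42.4
```

```bash
python3 - <<'E'
from h import *
to((*comp(0,.045),-.027))
E
```

```text
at [0.4421 0.3133 0.0817] tool y deg 57.55 w 0.0472 gf 42.4
 to [ 0.4423  0.314  -0.027 ] d [  0.2   0.7 108.7] n 3 per row [ 0.1  0.2 36.2]
```

Emit:
{"method": "servo_tool", "body": {"deltas": "0.4 0 1 36 0 0 0;0.4 0 0 36 0 0 0;0.4 0 0 24 0 0 0;0.4 0 0 10 0 0 0;0.4 0 0 3 0 0 0;0.4 0 0 0 0 0 0;0.4 0 0 0 0 0 0"}}

```text
time_s: 19.15
position: [0.4437, 0.3138, -0.0262]
tool_rot: [[-0.843, 0.538, 0.001], [0.538, 0.843, 0.0], [-0.001, 0.001, -1.0]]
ft_force: [0.5, -0.2, -2.5]
grip_width: 0.0468
gripper_force: 41.4
```

Emit:
{"method": "servo_tool", "body": {"deltas": "0.68 0 0 0 0 0 0;0.68 0 0 0 0 0 0;0.68 0 0 0 0 0 0;0.68 0 0 -30 0 0 0;0.68 0 0 -40 0 0 0;0.72 0 0 -40 0 0 0;0.72 0 0 0 0 0 0;0.72 0 0 0 0 0 0"}}

```text
time_s: 19.82
position: [0.4439, 0.3149, 0.0851]
tool_rot: [[-0.844, 0.537, 0.005], [0.537, 0.844, 0.002], [-0.003, 0.004, -1.0]]
ft_force: [0.0, 0.1, 0.3]
grip_width: 0.0615
gripper_force: 0.0
```

```bash
cat >> h.py <<'E'
def topg():
    t=env.get_image("top");i=t["img"].astype(int);r,g,b=i[...,0],i[...,1],i[...,2]
    m=((g>r*1.15)&(g>b*1.05)&(g>20)).astype(np.uint8);n,L,S,c=cv2.connectedComponentsWithStats(m)
    for k in range(1,n):
        if S[k,4]>40: print(" jar",c[k].round().tolist(),w(t,*c[k],.045).round(3).tolist(),S[k,4],"z",w(t,*c[k]).round(3)[2])
E
python3 - <<'E'
from h import *
topg();to((*J["D"],.08),(*J["D"],-.029))
E
```

```text
jar [334.0, 147.0] [0.667, -0.076, 0.045] 377 z 0.043
 jar [284.0, 199.0] [0.564, 0.029, 0.045] 373 z 0.045
 jar [329.0, 200.0] [0.559, -0.061, 0.045] 373 z 0.045
 jar [425.0, 209.0] [0.534, -0.25, 0.045] 447 z 0.042
 jar [145.0, 259.0] [0.451, 0.307, 0.045] 213 z 0.046
at [0.4429 0.3144 0.0833] tool y deg 57.53 w 0.0613 gf 0.0
 to [0.5635 0.0277 0.08  ] d [-255.7 -177.2    3.3] n 7 per row [-36.5 -25.3   0.5]
 to [ 0.5635  0.0277 -0.029 ] d [ 1.00e-01 -1.00e-01  1.09e+02] n 3 per row [ 0.  -0.  36.3]
```

Emit:
{"method": "servo_tool", "body": {"deltas": "0.75 -32 -22 0 0 0 0;0.75 -32 -22 0 0 0 0;0.75 -32 -22 0 0 0 0;0.75 -32 -22 0 0 0 0;0.75 -32 -22 0 0 0 0;0.75 -32 -22 0 0 0 0;0.75 -32 -22 0 0 0 0;0.75 -32 -23 3 0 0 0"}}

```text
time_s: 20.53
position: [0.5637, 0.0258, 0.0786]
tool_rot: [[-0.844, 0.537, -0.002], [0.537, 0.844, 0.0], [0.002, -0.001, -1.0]]
ft_force: [1.3, 0.4, -0.1]
grip_width: 0.0639
gripper_force: 0.0
```

Emit:
{"method": "servo_tool", "body": {"deltas": "0.75 0 0 0 0 0 0;0.75 0 0 0 0 0 0;0.75 0 0 36 0 0 0;0.75 0 0 36 0 0 0;0.75 0 0 26 0 0 0;0.75 0 0 11 0 0 0;0.75 0 0 0 0 0 0;0.75 0 0 0 0 0 0"}}

```text
time_s: 21.2
position: [0.5638, 0.0284, -0.0288]
tool_rot: [[-0.844, 0.536, -0.0], [0.536, 0.844, 0.0], [0.0, -0.0, -1.0]]
ft_force: [0.2, -1.0, 0.5]
grip_width: 0.0641
gripper_force: 0.0
```

Emit:
{"method": "servo_tool", "body": {"deltas": "0.4 0 0 0 0 0 0;0.4 0 0 0 0 0 0;0.4 0 0 0 0 0 0;0.4 0 0 0 0 0 0;0.4 0 0 0 0 0 0", "newtons": 40}}

```text
time_s: 21.62
position: [0.5648, 0.0278, -0.0272]
tool_rot: [[-0.844, 0.537, 0.003], [0.537, 0.844, -0.0], [-0.003, 0.002, -1.0]]
ft_force: [-0.6, 2.5, 8.1]
grip_width: 0.0477
gripper_force: 41.6
```

Emit:
{"method": "servo_tool", "body": {"deltas": "0.4 0 0 -20 0 0 0;0.4 0 0 -30 0 0 0;0.4 0 0 -30 0 0 0;0.4 0 0 -30 0 0 0;0.4 0 0 0 0 0 0;0.4 0 0 0 0 0 0;0.4 0 0 0 0 0 0"}}

```text
time_s: 22.2
position: [0.5635, 0.0277, 0.0809]
tool_rot: [[-0.844, 0.537, 0.0], [0.537, 0.844, -0.0], [-0.0, -0.0, -1.0]]
ft_force: [0.1, -0.5, -0.3]
grip_width: 0.0475
gripper_force: 41.5
```

```bash
python3 - <<'E'
from h import *
feel(14);to((*comp(0,-.045),.08));to((*box(.028,-.042),.08))
E
```

```text
F [-0.02 -0.03 -0.48] sd [0.43 0.73 0.52] tau [-48.786 -19.996] [0.384 0.128]
at [0.5638 0.0276 0.0809] tool y deg 57.52 w 0.0476 gf 41.5
 to [0.5177 0.265  0.08  ] d [166.3 175.5   0.9] n 5 per row [33.3 35.1  0.2]
at [0.5638 0.0276 0.0809] tool y deg 57.52 w 0.0476 gf 41.5
 to [ 0.4898 -0.3256  0.08  ] d [-127.3 -337.7    0.9] n 9 per row [-14.1 -37.5   0.1]
```

Jar D is empty (about 0.5 N), so it goes in the box.

Emit:
{"method": "servo_tool", "body": {"deltas": "0.4 -12 -33 0 0 0 0;0.4 -13 -34 0 0 0 0;0.4 -13 -34 0 0 0 0;0.4 -13 -34 0 0 0 0;0.4 -13 -34 0 0 0 0;0.4 -13 -34 0 0 0 0;0.4 -13 -34 0 0 0 0;0.4 -13 -34 0 0 0 0"}}

```text
time_s: 23.57
position: [0.5046, -0.258, 0.0811]
tool_rot: [[-0.844, 0.537, 0.0], [0.537, 0.844, -0.0], [-0.0, -0.0, -1.0]]
ft_force: [1.0, 0.4, -0.6]
grip_width: 0.0471
gripper_force: 41.5
```

Emit:
{"method": "servo_tool", "body": {"deltas": "0.4 -13 -34 0 0 0 0;0.4 -11 -33 0 0 0 0;0.4 0 0 0 0 0 0;0.4 0 0 0 0 0 0;0.4 0 0 0 0 0 0"}}

```text
time_s: 23.98
position: [0.4894, -0.3251, 0.0808]
tool_rot: [[-0.844, 0.537, -0.0], [0.537, 0.844, 0.001], [0.001, 0.0, -1.0]]
ft_force: [-0.1, 0.5, -0.6]
grip_width: 0.0477
gripper_force: 41.6
```

```bash
python3 - <<'E'
from h import *
to((*box(.028,-.042),-.029))
E
```

```text
at [ 0.4894 -0.3251  0.0808] tool y deg 57.52 w 0.0477 gf 41.6
 to [ 0.4898 -0.3256 -0.029 ] d [ -0.7  -0.3 109.8] n 3 per row [-0.2 -0.1 36.6]
```

Emit:
{"method": "servo_tool", "body": {"deltas": "0.4 0 0 36 0 0 0;0.4 0 0 36 0 0 0;0.4 0 0 24 0 0 0;0.4 0 0 10 0 0 0;0.4 0 0 4 0 0 0;0.4 0 0 0 0 0 0;0.4 0 0 0 0 0 0"}}

```text
time_s: 24.57
position: [0.4904, -0.3251, -0.0279]
tool_rot: [[-0.844, 0.536, 0.001], [0.536, 0.844, -0.001], [-0.002, -0.0, -1.0]]
ft_force: [-0.1, -0.4, -0.6]
grip_width: 0.0479
gripper_force: 41.2
```

Emit:
{"method": "servo_tool", "body": {"deltas": "0.68 0 0 0 0 0 0;0.68 0 0 0 0 0 0;0.68 0 0 0 0 0 0;0.68 0 0 -30 0 0 0;0.68 0 0 -40 0 0 0;0.72 0 0 -40 0 0 0;0.72 0 0 0 0 0 0;0.72 0 0 0 0 0 0"}}

```text
time_s: 25.23
position: [0.4904, -0.3265, 0.0833]
tool_rot: [[-0.844, 0.537, 0.004], [0.537, 0.844, -0.004], [-0.005, -0.001, -1.0]]
ft_force: [0.1, -0.2, -0.0]
grip_width: 0.0616
gripper_force: 0.0
```

```bash
python3 - <<'E'
from h import *
topg();to((*J["C"],.08),(*J["C"],-.029))
E
```

```text
jar [334.0, 147.0] [0.668, -0.076, 0.045] 374 z 0.042
 jar [329.0, 200.0] [0.559, -0.061, 0.045] 377 z 0.047
 jar [425.0, 209.0] [0.534, -0.25, 0.045] 454 z 0.045
 jar [454.0, 227.0] [0.497, -0.305, 0.045] 134 z 0.043
 jar [142.0, 262.0] [0.444, 0.312, 0.045] 404 z 0.041
at [ 0.4896 -0.3257  0.0814] tool y deg 57.53 w 0.0614 gf 0.0
 to [ 0.5585 -0.0633  0.08  ] d [ 82.7 258.4   1.2] n 7 per row [11.8 36.9  0.2]
 to [ 0.5585 -0.0633 -0.029 ] d [1.00e-01 0.00e+00 1.09e+02] n 3 per row [ 0.   0.  36.3]
```

Emit:
{"method": "servo_tool", "body": {"deltas": "0.75 11 36 0 0 0 0;0.75 12 37 0 0 0 0;0.75 12 37 0 0 0 0;0.75 12 37 0 0 0 0;0.75 12 37 0 0 0 0;0.75 12 37 0 0 0 0;0.75 12 37 1 0 0 0;0.75 0 0 0 0 0 0"}}

```text
time_s: 25.95
position: [0.5578, -0.0572, 0.0782]
tool_rot: [[-0.847, 0.532, -0.003], [0.532, 0.847, 0.003], [0.004, 0.001, -1.0]]
ft_force: [0.7, 0.6, -0.2]
grip_width: 0.064
gripper_force: 0.0
```

Emit:
{"method": "servo_tool", "body": {"deltas": "0.75 0 0 0 0 0 0;0.75 0 0 0 0 0 0;0.75 0 0 36 0 0 0;0.75 0 0 36 0 0 0;0.75 0 0 26 0 0 0;0.75 0 0 11 0 0 0;0.75 0 0 0 0 0 0;0.75 0 0 0 0 0 0"}}

```text
time_s: 26.62
position: [0.5582, -0.0644, -0.0286]
tool_rot: [[-0.843, 0.538, 0.0], [0.538, 0.843, -0.0], [-0.0, -0.0, -1.0]]
ft_force: [-0.2, 0.3, 0.9]
grip_width: 0.0638
gripper_force: 0.0
```

Emit:
{"method": "servo_tool", "body": {"deltas": "0.4 0 0 0 0 0 0;0.4 0 0 0 0 0 0;0.4 0 0 0 0 0 0;0.4 0 0 0 0 0 0;0.4 0 0 0 0 0 0", "newtons": 40}}

```text
time_s: 27.03
position: [0.5592, -0.0641, -0.0271]
tool_rot: [[-0.844, 0.537, 0.004], [0.537, 0.844, -0.002], [-0.004, 0.001, -1.0]]
ft_force: [-0.6, -1.3, 5.8]
grip_width: 0.0461
gripper_force: 41.9
```

Emit:
{"method": "servo_tool", "body": {"deltas": "0.4 0 0 -20 0 0 0;0.4 0 0 -30 0 0 0;0.4 0 0 -30 0 0 0;0.4 0 0 -30 0 0 0;0.4 0 0 0 0 0 0;0.4 0 0 0 0 0 0;0.4 0 0 0 0 0 0"}}

```text
time_s: 27.62
position: [0.5574, -0.0633, 0.0805]
tool_rot: [[-0.844, 0.537, -0.001], [0.537, 0.844, 0.0], [0.001, -0.0, -1.0]]
ft_force: [-0.5, 0.4, -3.0]
grip_width: 0.0459
gripper_force: 44.1
```

```bash
python3 - <<'E'
from h import *
feel(14);to((*comp(0,-.045),.08));to((*box(-.028,.042),.08))
E
```

```text
F [-0.11  0.22 -1.91] sd [0.31 0.45 0.54] tau [-49.316 -20.359] [0.4   0.132]
at [ 0.558  -0.0635  0.0809] tool y deg 57.53 w 0.0454 gf 44.1
 to [0.5177 0.265  0.08  ] d [210.3 255.5   0.9] n 7 per row [30.  36.5  0.1]
at [ 0.558  -0.0635  0.0809] tool y deg 57.53 w 0.0454 gf 44.1
 to [ 0.4862 -0.2248  0.08  ] d [ -26.  -174.6    0.9] n 5 per row [ -5.2 -34.9   0.2]
```

Jar C reads 1.9 N, so it holds coins and goes in the compartment's second slot.

Emit:
{"method": "servo_tool", "body": {"deltas": "0.4 23 28 0 0 0 0;0.4 23 28 0 0 0 0;0.4 23 28 0 0 0 0;0.4 24 29 0 0 0 0;0.4 24 29 0 0 0 0;0.4 24 29 0 0 0 0;0.4 23 28 0 0 0 0;0.4 23 28 0 0 0 0"}}

```text
time_s: 28.98
position: [0.5216, 0.2303, 0.0811]
tool_rot: [[-0.844, 0.537, 0.0], [0.537, 0.844, 0.0], [-0.0, 0.0, -1.0]]
ft_force: [0.5, -0.7, -1.8]
grip_width: 0.0455
gripper_force: 44.4
```

Emit:
{"method": "servo_tool", "body": {"deltas": "0.4 23 28 0 0 0 0;0.4 0 0 0 0 0 0;0.4 0 0 0 0 0 0;0.4 0 0 0 0 0 0"}}

```text
time_s: 29.32
position: [0.5177, 0.2641, 0.0808]
tool_rot: [[-0.844, 0.537, -0.0], [0.537, 0.844, -0.0], [-0.0, -0.0, -1.0]]
ft_force: [-0.5, -0.3, -1.9]
grip_width: 0.0459
gripper_force: 44.7
```

```bash
python3 - <<'E'
from h import *
to((*comp(0,-.045),-.028))
E
```

```text
at [0.5177 0.2641 0.0808] tool y deg 57.55 w 0.0459 gf 44.7
 to [ 0.5177  0.265  -0.028 ] d [  0.5   0.8 108.8] n 3 per row [ 0.2  0.3 36.3]
```

Emit:
{"method": "servo_tool", "body": {"deltas": "0.4 0 0 36 0 0 0;0.4 0 0 36 0 0 0;0.4 0 0 24 0 0 0;0.4 0 0 10 0 0 0;0.4 0 0 3 0 0 0;0.4 0 0 0 0 0 0;0.4 0 0 0 0 0 0"}}

```text
time_s: 29.9
position: [0.5186, 0.2636, -0.0273]
tool_rot: [[-0.843, 0.538, 0.001], [0.538, 0.843, 0.0], [-0.001, 0.001, -1.0]]
ft_force: [0.5, -0.3, -1.0]
grip_width: 0.0456
gripper_force: 41.3
```

Emit:
{"method": "servo_tool", "body": {"deltas": "0.68 0 0 0 0 0 0;0.68 0 0 0 0 0 0;0.68 0 0 0 0 0 0;0.68 0 0 -30 0 0 0;0.68 0 0 -40 0 0 0;0.72 0 0 -40 0 0 0;0.72 0 0 0 0 0 0;0.72 0 0 0 0 0 0"}}

```text
time_s: 30.57
position: [0.5189, 0.2648, 0.0844]
tool_rot: [[-0.844, 0.537, 0.005], [0.537, 0.844, 0.001], [-0.004, 0.004, -1.0]]
ft_force: [-0.6, -0.3, -1.2]
grip_width: 0.0612
gripper_force: 0.0
```

```bash
python3 - <<'E'
from h import *
topg();to((*J["E"],.08),(*J["E"],-.029))
E
```

```text
jar [335.0, 147.0] [0.668, -0.076, 0.045] 372 z 0.047
 jar [425.0, 209.0] [0.534, -0.25, 0.045] 452 z 0.045
 jar [173.0, 219.0] [0.53, 0.251, 0.045] 60 z 0.047
 jar [461.0, 230.0] [0.491, -0.319, 0.045] 475 z 0.045
at [0.5179 0.2644 0.0825] tool y deg 57.53 w 0.0611 gf 0.0
 to [ 0.6673 -0.0788  0.08  ] d [-310.3 -209.3    2.5] n 9 per row [-34.5 -23.3   0.3]
 to [ 0.6673 -0.0788 -0.029 ] d [ 1.00e-01 -1.00e-01  1.09e+02] n 3 per row [ 0.  -0.  36.3]
```

Emit:
{"method": "servo_tool", "body": {"deltas": "0.75 -31 -21 0 0 0 0;0.75 -31 -21 0 0 0 0;0.75 -31 -21 0 0 0 0;0.75 -31 -21 0 0 0 0;0.75 -31 -21 0 0 0 0;0.75 -31 -21 0 0 0 0;0.75 -31 -21 0 0 0 0;0.75 -31 -21 0 0 0 0"}}

```text
time_s: 31.28
position: [0.6364, -0.0123, 0.0801]
tool_rot: [[-0.844, 0.537, -0.003], [0.537, 0.844, 0.001], [0.003, -0.001, -1.0]]
ft_force: [0.5, 0.3, -0.1]
grip_width: 0.0637
gripper_force: 0.0
```

Emit:
{"method": "servo_tool", "body": {"deltas": "0.75 -31 -21 0 0 0 0;0.75 -31 -20 2 0 0 0;0.75 0 0 0 0 0 0;0.75 0 0 0 0 0 0;0.75 0 0 0 0 0 0"}}

```text
time_s: 31.7
position: [0.6662, -0.0778, 0.0784]
tool_rot: [[-0.844, 0.537, -0.003], [0.537, 0.844, 0.001], [0.003, -0.001, -1.0]]
ft_force: [0.4, 0.3, 0.7]
grip_width: 0.0643
gripper_force: 0.0
```

Emit:
{"method": "servo_tool", "body": {"deltas": "0.75 0 0 36 0 0 0;0.75 0 0 36 0 0 0;0.75 0 0 26 0 0 0;0.75 0 0 11 0 0 0;0.75 0 0 0 0 0 0;0.75 0 0 0 0 0 0"}}

```text
time_s: 32.2
position: [0.6674, -0.0776, -0.0282]
tool_rot: [[-0.844, 0.536, 0.001], [0.536, 0.844, -0.0], [-0.001, 0.0, -1.0]]
ft_force: [0.2, 1.0, 1.6]
grip_width: 0.0641
gripper_force: 0.0
```

Emit:
{"method": "servo_tool", "body": {"deltas": "0.4 0 0 0 0 0 0;0.4 0 0 0 0 0 0;0.4 0 0 0 0 0 0;0.4 0 0 0 0 0 0;0.4 0 0 0 0 0 0", "newtons": 40}}

```text
time_s: 32.62
position: [0.6684, -0.0784, -0.0266]
tool_rot: [[-0.844, 0.537, 0.004], [0.537, 0.844, -0.001], [-0.004, 0.002, -1.0]]
ft_force: [0.1, 1.6, 6.6]
grip_width: 0.0454
gripper_force: 42.0
```

Emit:
{"method": "servo_tool", "body": {"deltas": "0.4 0 0 -20 0 0 0;0.4 0 0 -30 0 0 0;0.4 0 0 -30 0 0 0;0.4 0 0 -30 0 0 0;0.4 0 0 0 0 0 0;0.4 0 0 0 0 0 0;0.4 0 0 0 0 0 0"}}

```text
time_s: 33.2
position: [0.6664, -0.0782, 0.0803]
tool_rot: [[-0.844, 0.537, -0.001], [0.537, 0.844, 0.0], [0.001, -0.0, -1.0]]
ft_force: [-0.4, 0.1, -2.3]
grip_width: 0.0457
gripper_force: 42.9
```

```bash
python3 - <<'E'
from h import *
feel(14);topg();to((*box(-.028,0.0),.08))
E
```

```text
F [ 0.07  0.2  -1.88] sd [0.55 0.52 0.35] tau [-60.278 -22.73 ] [0.517 0.181]
 jar [425.0, 209.0] [0.534, -0.25, 0.045] 450 z 0.043
 jar [169.0, 218.0] [0.531, 0.259, 0.045] 121 z 0.044
 jar [461.0, 230.0] [0.49, -0.319, 0.045] 475 z 0.043
at [ 0.667  -0.0783  0.0809] tool y deg 57.53 w 0.0455 gf 42.9
 to [ 0.4642 -0.2605  0.08  ] d [  73.3 -262.6    0.9] n 7 per row [ 10.5 -37.5   0.1]
```

Jar E reads 1.9 N, so it's a third jar of coins. The compartment slots are spaced for two, so I'll set E back down, shift C 25 mm outward, then fetch E.

Emit:
{"method": "servo_tool", "body": {"deltas": "0.4 0 0 36 0 0 0;0.4 0 0 36 0 0 0;0.4 0 0 24 0 0 0;0.4 0 0 10 0 0 0;0.4 0 0 2 0 0 0;0.4 0 0 0 0 0 0;0.72 0 0 0 0 0 0;0.72 0 0 0 0 0 0"}}

```text
time_s: 34.62
position: [0.6677, -0.0785, -0.0261]
tool_rot: [[-0.844, 0.537, 0.002], [0.537, 0.844, -0.001], [-0.002, 0.001, -1.0]]
ft_force: [1.1, 0.0, 0.3]
grip_width: 0.0614
gripper_force: 0.0
```

Emit:
{"method": "servo_tool", "body": {"deltas": "0.72 0 0 0 0 0 0;0.72 0 0 -30 0 0 0;0.72 0 0 -40 0 0 0;0.72 0 0 -40 0 0 0;0.72 0 0 0 0 0 0;0.72 0 0 0 0 0 0"}}

```text
time_s: 35.12
position: [0.6683, -0.0787, 0.0861]
tool_rot: [[-0.844, 0.537, 0.006], [0.537, 0.844, -0.002], [-0.006, 0.002, -1.0]]
ft_force: [-1.3, 0.3, -1.1]
grip_width: 0.0619
gripper_force: 0.0
```

```bash
python3 - <<'E'
from h import *
feel(10);topg();to((*comp(0,-.045),.08));
p=env.get_image("top");cv2.imwrite("pics/t3.png",cv2.resize(p["img"][130:320,40:240,::-1],(600,570)))
E
```

```text
F [-0.27 -0.26 -0.23] sd [0.56 0.51 0.56] tau [-59.756 -22.499] [1.1   0.545]
 jar [425.0, 209.0] [0.534, -0.25, 0.045] 454 z 0.044
 jar [169.0, 218.0] [0.53, 0.259, 0.045] 127 z 0.044
 jar [461.0, 230.0] [0.49, -0.319, 0.045] 479 z 0.042
at [ 0.667  -0.0784  0.0826] tool y deg 57.52 w 0.0615 gf 0.0
 to [0.5177 0.265  0.08  ] d [310.3 209.5   2.7] n 9 per row [34.5 23.3  0.3]
```

View pics/t3.png

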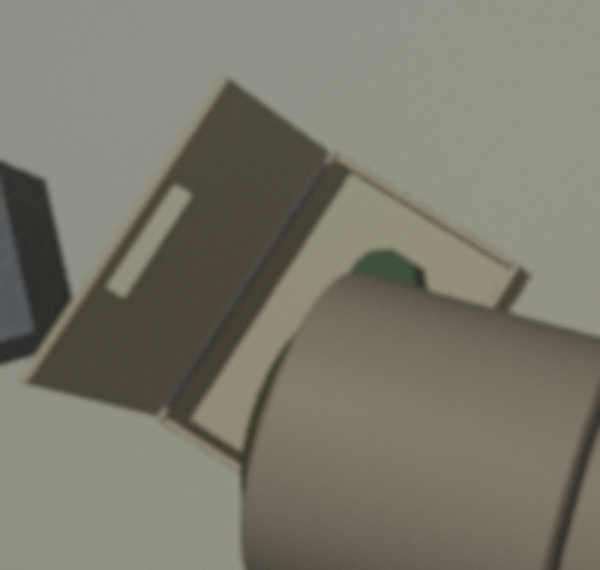

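The crop shows the arm covering the compartment's front and jar B. Jar C's top is visible at (388,268) and the flap is open and clear.

Emit:
{"method": "servo_tool", "body": {"deltas": "0.72 31 21 0 0 0 0;0.72 31 21 0 0 0 0;0.72 31 21 0 0 0 0;0.72 31 21 0 0 0 0;0.72 31 21 0 0 0 0;0.72 31 21 0 0 0 0;0.72 31 21 0 0 0 0;0.72 31 21 0 0 0 0"}}

```text
time_s: 36.38
position: [0.5471, 0.198, 0.0831]
tool_rot: [[-0.844, 0.537, 0.0], [0.537, 0.844, 0.0], [-0.0, 0.0, -1.0]]
ft_force: [0.7, 0.0, 0.4]
grip_width: 0.0614
gripper_force: 0.0
```

Emit:
{"method": "servo_tool", "body": {"deltas": "0.72 31 21 0 0 0 0;0.72 31 20 2 0 0 0;0.72 0 0 0 0 0 0;0.72 0 0 0 0 0 0;0.72 0 0 0 0 0 0"}}

```text
time_s: 36.8
position: [0.518, 0.2642, 0.081]
tool_rot: [[-0.844, 0.537, 0.0], [0.537, 0.844, -0.0], [-0.0, 0.0, -1.0]]
ft_force: [0.4, 0.1, 1.2]
grip_width: 0.0611
gripper_force: 0.0
```

```bash
python3 - <<'E'
from h import *
p=env.get_image("wrist")
i=p["img"].astype(int);r,g,b=i[...,0],i[...,1],i[...,2]
m=((g>r*1.25)&(g>b*1.15)&(g>25)).astype(np.uint8);C=cloud(p);n,L,S,_=cv2.connectedComponentsWithStats(m)
for k in range(1,n):
    if S[k,4]>100:
        q=C[L==k];q=q[(q[:,2]>.04)&(q[:,2]<.052)]
        if len(q)>40:print(S[k,:5],cv2.minEnclosingCircle(q[:,:2].astype(np.float32)*1000),np.median(q[:,2]).round(4))
print(comp(0,.045));to((*comp(0,-.045),-.027))
E
```

```text
[ 242   28   80   86 5123] ((443.8350524902344, 313.4245300292969), 24.0931453704834) 0.0457
[ 244  172   68   77 4216] ((517.5787963867188, 263.3423156738281), 23.867525100708008) 0.0456
(np.float64(0.44225982444245593), np.float64(0.3140087565756762))
at [0.5183 0.2636 0.081 ] tool y deg 57.48 w 0.0611 gf 0.0
 to [ 0.5177  0.265  -0.027 ] d [  1.2   0.8 108. ] n 3 per row [ 0.4  0.3 36. ]
```

Emit:
{"method": "servo_tool", "body": {"deltas": "0.72 0 0 36 0 0 0;0.72 0 0 36 0 0 0;0.72 0 0 25 0 0 0;0.72 0 0 11 0 0 0;0.72 0 0 0 0 0 0;0.72 0 0 0 0 0 0"}}

```text
time_s: 37.35
position: [0.5187, 0.2639, -0.0264]
tool_rot: [[-0.843, 0.538, 0.001], [0.538, 0.843, 0.0], [-0.001, 0.001, -1.0]]
ft_force: [-0.2, 0.9, 0.1]
grip_width: 0.0612
gripper_force: 0.0
```

Emit:
{"method": "servo_tool", "body": {"deltas": "0.4 0 0 0 0 0 0;0.4 0 0 0 0 0 0;0.4 0 0 0 0 0 0;0.4 0 0 0 0 0 0;0.4 0 0 0 0 0 0;0.4 0 0 -10 0 0 0;0.4 -12 0 0 0 0 0;0.4 -12 0 0 0 0 0", "newtons": 40}}

```text
time_s: 38.02
position: [0.539, 0.2515, -0.016]
tool_rot: [[-0.844, 0.536, 0.002], [0.536, 0.844, 0.0], [-0.001, 0.001, -1.0]]
ft_force: [0.5, -0.3, -1.4]
grip_width: 0.0453
gripper_force: 41.6
```

Emit:
{"method": "servo_tool", "body": {"deltas": "0.4 0 0 0 0 0 0;0.4 0 0 6 0 0 0;0.4 0 0 4 0 0 0;0.4 0 0 0 0 0 0;0.4 0 0 0 0 0 0"}}

```text
time_s: 38.43
position: [0.5387, 0.2511, -0.0258]
tool_rot: [[-0.844, 0.537, 0.002], [0.537, 0.844, -0.0], [-0.002, 0.001, -1.0]]
ft_force: [-1.4, -4.8, 14.5]
grip_width: 0.0456
gripper_force: 42.0
```

Emit:
{"method": "servo_tool", "body": {"deltas": "0.68 0 0 0 0 0 0;0.68 0 0 0 0 0 0;0.68 0 0 0 0 0 0;0.68 0 0 -30 0 0 0;0.68 0 0 -40 0 0 0;0.72 0 0 -38 0 0 0;0.72 0 0 0 0 0 0;0.72 0 0 0 0 0 0"}}

```text
time_s: 39.1
position: [0.5387, 0.2519, 0.0825]
tool_rot: [[-0.844, 0.537, 0.004], [0.537, 0.844, 0.001], [-0.003, 0.003, -1.0]]
ft_force: [0.0, -0.4, -1.3]
grip_width: 0.0616
gripper_force: 0.0
```

```bash
cat >> h.py <<'E'
def wg():
    p=env.get_image("wrist")
    i=p["img"].astype(int);r,g,b=i[...,0],i[...,1],i[...,2]
    m=((g>r*1.25)&(g>b*1.15)&(g>25)).astype(np.uint8);C=cloud(p);n,L,S,_=cv2.connectedComponentsWithStats(m)
    for k in range(1,n):
        if S[k,4]>100:
            q=C[L==k];q=q[(q[:,2]>.04)&(q[:,2]<.052)]
            if len(q)>40:print(S[k,:5],cv2.minEnclosingCircle(q[:,:2].astype(np.float32)*1000),np.median(q[:,2]).round(4))
E
python3 - <<'E'
from h import *
wg();topg();to((*J["E"],.08))
E
```

```text
[ 240    0   82   75 4930] ((444.4350891113281, 313.38189697265625), 23.889982223510742) 0.0457
[ 243  171   68   77 4190] ((537.815185546875, 250.69061279296875), 23.798484802246094) 0.0456
 jar [335.0, 147.0] [0.666, -0.077, 0.045] 375 z 0.042
 jar [425.0, 209.0] [0.534, -0.25, 0.045] 447 z 0.045
 jar [461.0, 230.0] [0.49, -0.319, 0.045] 474 z 0.041
at [0.5372 0.2514 0.0796] tool y deg 57.53 w 0.0615 gf 0.0
 to [ 0.6673 -0.0788  0.08  ] d [-287.1 -208.8   -0.5] n 8 per row [-35.9 -26.1  -0.1]
```

Emit:
{"method": "servo_tool", "body": {"deltas": "0.75 -29 -21 0 0 0 0;0.75 -29 -21 0 0 0 0;0.75 -29 -21 0 0 0 0;0.75 -29 -21 0 0 0 0;0.75 -29 -21 0 0 0 0;0.75 -29 -21 0 0 0 0;0.75 -29 -21 0 0 0 0;0.75 -28 -21 0 0 0 0"}}

```text
time_s: 39.87
position: [0.6422, -0.0159, 0.0786]
tool_rot: [[-0.844, 0.537, -0.004], [0.537, 0.844, 0.001], [0.004, -0.001, -1.0]]
ft_force: [0.8, -0.0, -0.1]
grip_width: 0.0642
gripper_force: 0.0
```

Emit:
{"method": "servo_tool", "body": {"deltas": "0.75 -28 -21 0 0 0 0;0.75 -28 -20 0 0 0 0;0.75 0 0 0 0 0 0;0.75 0 0 0 0 0 0;0.75 0 0 0 0 0 0"}}

```text
time_s: 40.28
position: [0.667, -0.0782, 0.0792]
tool_rot: [[-0.844, 0.537, -0.003], [0.537, 0.844, 0.001], [0.003, -0.001, -1.0]]
ft_force: [0.1, 0.2, 1.2]
grip_width: 0.064
gripper_force: 0.0
```

Emit:
{"method": "servo_tool", "body": {"deltas": "0.75 0 0 36 0 0 0;0.75 0 0 36 0 0 0;0.75 0 0 26 0 0 0;0.75 0 0 10 0 0 0;0.75 0 0 0 0 0 0;0.75 0 0 0 0 0 0"}}

```text
time_s: 40.78
position: [0.6683, -0.0781, -0.0262]
tool_rot: [[-0.844, 0.536, 0.001], [0.536, 0.844, -0.0], [-0.001, 0.0, -1.0]]
ft_force: [0.6, -0.2, 0.4]
grip_width: 0.0641
gripper_force: 0.0
```

Emit:
{"method": "servo_tool", "body": {"deltas": "0.4 0 0 0 0 0 0;0.4 0 0 0 0 0 0;0.4 0 0 0 0 0 0;0.4 0 0 0 0 0 0;0.4 0 0 0 0 0 0", "newtons": 40}}

```text
time_s: 41.2
position: [0.6691, -0.079, -0.0246]
tool_rot: [[-0.844, 0.537, 0.004], [0.537, 0.844, -0.001], [-0.004, 0.001, -1.0]]
ft_force: [0.5, 0.1, 6.5]
grip_width: 0.0454
gripper_force: 42.0
```

Emit:
{"method": "servo_tool", "body": {"deltas": "0.4 0 0 -20 0 0 0;0.4 0 0 -30 0 0 0;0.4 0 0 -30 0 0 0;0.4 0 0 -30 0 0 0;0.4 0 0 0 0 0 0;0.4 0 0 0 0 0 0;0.4 0 0 0 0 0 0"}}

```text
time_s: 41.78
position: [0.6673, -0.0787, 0.0823]
tool_rot: [[-0.844, 0.537, -0.001], [0.537, 0.844, 0.0], [0.001, -0.0, -1.0]]
ft_force: [-0.0, 0.1, -1.9]
grip_width: 0.0458
gripper_force: 43.2
```

```bash
python3 - <<'E'
from h import *
feel(14);to((.4911,.282,.08))
E
```

```text
F [ 0.01 -0.1  -1.93] sd [0.33 0.54 0.48] tau [-60.336 -22.799] [0.518 0.183]
at [ 0.6679 -0.0789  0.0829] tool y deg 57.52 w 0.0456 gf 43.2
 to [0.4911 0.282  0.08  ] d [342.9 209.5   2.9] n 10 per row [34.3 21.   0.3]
```

Coins in E confirmed (1.9 N). I'll place it midway between B and C.

Emit:
{"method": "servo_tool", "body": {"deltas": "0.4 31 19 0 0 0 0;0.4 31 19 0 0 0 0;0.4 31 19 0 0 0 0;0.4 31 19 0 0 0 0;0.4 31 19 0 0 0 0;0.4 31 19 0 0 0 0;0.4 31 19 0 0 0 0;0.4 31 19 0 0 0 0"}}

```text
time_s: 43.15
position: [0.5394, 0.1839, 0.0832]
tool_rot: [[-0.844, 0.537, 0.001], [0.537, 0.844, 0.0], [-0.0, 0.0, -1.0]]
ft_force: [1.3, -0.4, -1.8]
grip_width: 0.0458
gripper_force: 43.3
```

Emit:
{"method": "servo_tool", "body": {"deltas": "0.4 32 19 0 0 0 0;0.4 32 19 0 0 0 0;0.4 31 19 0 0 0 0;0.4 0 0 0 0 0 0;0.4 0 0 0 0 0 0;0.4 0 0 0 0 0 0"}}

```text
time_s: 43.65
position: [0.491, 0.2815, 0.0831]
tool_rot: [[-0.844, 0.537, 0.001], [0.537, 0.844, -0.0], [-0.001, 0.0, -1.0]]
ft_force: [0.2, 1.1, -1.4]
grip_width: 0.0454
gripper_force: 43.2
```

```bash
python3 - <<'E'
from h import *
to((.4911,.282,-.026))
E
```

```text
at [0.491  0.2815 0.0831] tool y deg 57.55 w 0.0454 gf 43.2
 to [ 0.4911  0.282  -0.026 ] d [  0.2   0.5 109.1] n 3 per row [ 0.1  0.2 36.4]
```

Emit:
{"method": "servo_tool", "body": {"deltas": "0.4 0 0 36 0 0 0;0.4 0 0 36 0 0 0;0.4 0 0 24 0 0 0;0.4 0 0 10 0 0 0;0.4 0 0 2 0 0 0;0.4 0 0 0 0 0 0;0.4 0 0 0 0 0 0"}}

```text
time_s: 44.23
position: [0.4917, 0.2812, -0.0244]
tool_rot: [[-0.843, 0.538, 0.001], [0.538, 0.843, 0.0], [-0.001, 0.001, -1.0]]
ft_force: [0.3, -0.2, -1.3]
grip_width: 0.0455
gripper_force: 43.3
```

Emit:
{"method": "servo_tool", "body": {"deltas": "0.68 0 0 0 0 0 0;0.68 0 0 0 0 0 0;0.68 0 0 0 0 0 0;0.68 0 0 -30 0 0 0;0.68 0 0 -40 0 0 0;0.68 0 0 -40 0 0 0;0.5 0 0 -40 0 0 0;0.3 0 0 -40 0 0 0"}}

```text
time_s: 44.9
position: [0.4903, 0.2815, 0.1674]
tool_rot: [[-0.844, 0.537, 0.001], [0.537, 0.844, 0.0], [-0.0, 0.0, -1.0]]
ft_force: [1.2, -0.0, 0.1]
grip_width: 0.0348
gripper_force: 0.0
```

Emit:
{"method": "servo_tool", "body": {"deltas": "0.1 0 0 -40 0 0 0;0 0 0 -20 0 0 0;0 0 0 0 0 0 0;0 0 0 0 0 0 0"}}

```text
time_s: 45.23
position: [0.4909, 0.2817, 0.2259]
tool_rot: [[-0.844, 0.537, 0.002], [0.537, 0.844, 0.001], [-0.001, 0.002, -1.0]]
ft_force: [-0.2, -1.3, -0.9]
grip_width: -0.0
gripper_force: 0.0
```

```bash
python3 - <<'E'
from h import *
wg();topg();to((*comp(.165,-.0),.26),(*comp(.165,0),.135))
p=env.get_image("scene")
q=cloud(p)[120:230,380:480].reshape(-1,3);q=q[(q[:,2]>.08)&(q[:,2]<.25)]
R=np.array([[np.cos(np.radians(57)),np.sin(np.radians(57))]])
x=(q[:,:2]-[.48,.2895])@R[0];k=(x>.04)&(x<.15);print(k.sum());pf=np.polyfit(q[k,2]-.058,x[k],1);print(pf,"angle",np.pi/2+np.arctan(pf[0]),q[k,2].max(),x[k].max())
for n,P in(("flap_edge",p),("flap_hinge",p)):
    for d in env.spot_point(n,P)[:2]:print(n,d["conf"],d["uv"],w(p,*d["uv"]).round(3))
cv2.imwrite("pics/s3.png",cv2.resize(p["img"][80:280,140:500,::-1],(792,440)))
E
```

```text
[ 257   90   46   48 1629] ((443.7166748046875, 313.666015625), 23.459632873535156) 0.0457
[ 257  144   42   47 1577] ((489.6885681152344, 282.0724792480469), 23.61458396911621) 0.0457
[ 258  192   40   48 1563] ((537.1798706054688, 250.8573760986328), 23.81618881225586) 0.0455
 jar [425.0, 209.0] [0.534, -0.251, 0.045] 447 z 0.041
 jar [174.0, 214.0] [0.538, 0.25, 0.045] 391 z 0.046
 jar [461.0, 230.0] [0.49, -0.319, 0.045] 476 z 0.043
 jar [159.0, 239.0] [0.49, 0.28, 0.045] 410 z 0.044
 jar [147.0, 262.0] [0.446, 0.303, 0.045] 234 z 0.046
at [0.4901 0.2814 0.2237] tool y deg 57.53 w 0.0003 gf 0.0
 to [0.5699 0.4279 0.26  ] d [ 11.4 166.3 -36.6] n 5 per row [ 2.3 33.3 -7.3]
 to [0.5699 0.4279 0.135 ] d [ -0.2   0.2 125. ] n 4 per row [-0.   0.1 31.2]
418
[0.16075331 0.07087117] angle 1.7301860131083187 0.21284970134150827 0.10193063159566795
flap_edge 0.91 [446.6, 183.4] [0.339 0.468 0.001]
flap_hinge 0.72 [421.9, 213.9] [0.532 0.345 0.088]
```

View pics/s3.png

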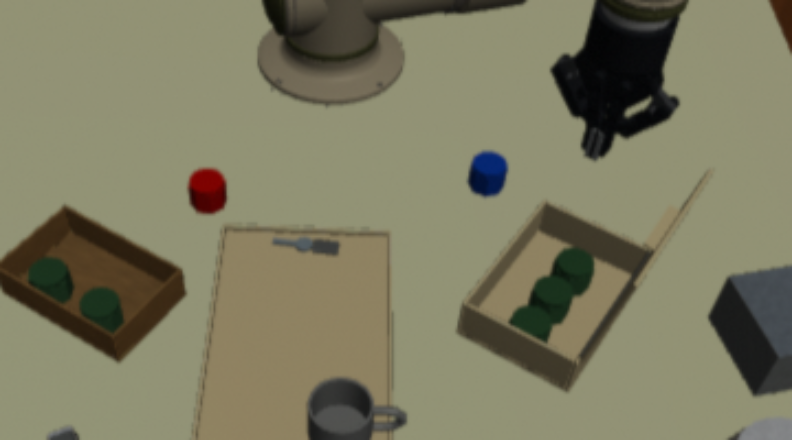

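Three jars stand in the compartment at crop pixels (573,270), (551,298), (530,323), and two in the box at (50,278), (101,308). All rest on the floor. The flap is open and the bystanders haven't moved. Next, I'll go over the flap and behind it.

Emit:
{"method": "servo_tool", "body": {"deltas": "0 2 33 -8 0 0 0;0 2 33 -8 0 0 0;0 2 33 -7 0 0 0;0 3 33 -7 0 0 0;0 2 34 -7 0 0 0;0 0 0 0 0 0 0;0 0 0 0 0 0 0;0 0 0 0 0 0 0"}}

```text
time_s: 46.15
position: [0.5703, 0.4271, 0.2607]
tool_rot: [[-0.844, 0.537, -0.002], [0.537, 0.844, -0.001], [0.001, -0.002, -1.0]]
ft_force: [-0.3, -0.4, 0.7]
grip_width: -0.0001
gripper_force: 0.0
```

Emit:
{"method": "servo_tool", "body": {"deltas": "0 0 0 30 0 0 0;0 0 0 30 0 0 0;0 0 0 30 0 0 0;0 0 0 20 0 0 0;0 0 0 10 0 0 0;0 0 0 0 0 0 0"}}

```text
time_s: 46.65
position: [0.5694, 0.4261, 0.1401]
tool_rot: [[-0.843, 0.538, -0.004], [0.538, 0.843, -0.002], [0.002, -0.004, -1.0]]
ft_force: [-0.6, 0.6, -1.2]
grip_width: -0.0002
gripper_force: 0.0
```

```bash
cat >> h.py <<'E'
def own(x,y,a=57): 
    c,s=np.cos(np.radians(a)),np.sin(np.radians(a));dx,dy=x-.48,y-.2895;return round(c*dx+s*dy,4),round(-s*dx+c*dy,4)
E
python3 - <<'E'
from h import *
o=env.observe();print(o["position"],own(*o["position"][:2]),o["ft_force"])
p=env.get_image("scene");cv2.imwrite("pics/s4.png",cv2.resize(p["img"][80:280,330:530,::-1],(600,600),interpolation=cv2.INTER_CUBIC))
E
```

```text
[0.56944411 0.42611507 0.14009582] (np.float64(0.1633), np.float64(-0.0006)) [-0.55360912  0.59536495 -1.21159924]
```

View pics/s4.png

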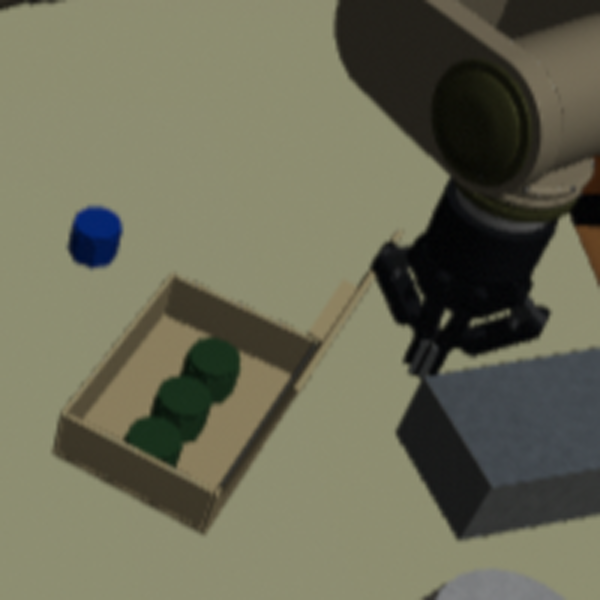

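The closed gripper's knuckle (385,260) is close to the flap edge (400,235). I'll rise, turn the tool 90° so the fingers meet the flap, and come back down.

```bash
python3 -c "
from h import *
print(env.observe()['q'])"
```

```text
[ 2.73119253e+01  4.08005698e+01  4.86314145e+01 -2.81731224e-03
  9.06167368e+01 -3.01741255e+01]
```

Emit:
{"method": "servo_tool", "body": {"deltas": "0 0 0 -30 0 0 0;0 0 0 -30 0 0 0;0 0 0 0 0 0 0.11;0 0 0 0 0 0 0.11;0 0 0 0 0 0 0"}}

```text
time_s: 47.12
position: [0.571, 0.4275, 0.2049]
tool_rot: [[-0.703, 0.711, 0.004], [0.711, 0.703, 0.002], [-0.001, 0.004, -1.0]]
ft_force: [0.3, 0.1, 0.5]
grip_width: -0.0001
gripper_force: 0.0
```

```bash
python3 -c "
from h import *
print(env.observe()['q']);to()"
```

```text
[ 2.73412288e+01  3.92198761e+01  4.17059159e+01 -1.37414513e-03
  9.88181770e+01 -1.73445696e+01]
at [0.571  0.4275 0.2049] tool y deg 44.69 w -0.0001 gf 0.0
```

Emit:
{"method": "servo_tool", "body": {"deltas": "0 0 0 0 0 0 0.113;0 0 0 0 0 0 0.113;0 0 0 0 0 0 0.113;0 0 0 0 0 0 0.113;0 0 0 0 0 0 0.113;0 0 0 0 0 0 0.113;0 0 0 0 0 0 0.113;0 0 0 0 0 0 0.113"}}

```text
time_s: 47.78
position: [0.5707, 0.4274, 0.2033]
tool_rot: [[0.122, 0.993, 0.002], [0.993, -0.122, 0.001], [0.001, 0.001, -1.0]]
ft_force: [0.1, 1.0, -0.2]
grip_width: 0.0001
gripper_force: 0.0
```

Emit:
{"method": "servo_tool", "body": {"deltas": "0 0 0 0 0 0 0.113;0 0 0 0 0 0 0.113;0 0 0 0 0 0 0.113;0 0 0 0 0 0 0.113;0 0 0 0 0 0 0;0 0 0 30 0 0 0;0 0 0 30 0 0 0;0 0 0 0 0 0 0"}}

```text
time_s: 48.45
position: [0.5684, 0.4263, 0.1365]
tool_rot: [[0.537, 0.844, -0.009], [0.844, -0.537, -0.005], [-0.008, -0.005, -1.0]]
ft_force: [-0.7, -0.9, -1.6]
grip_width: -0.0003
gripper_force: 0.0
```

```bash
python3 - <<'E'
from h import *
to();o=env.observe();print(own(*o["position"][:2]))
H=np.array([.075,.058])
for th in(1.75,1.5,1.3,1.1,.9,.7,.5,.3,.15,0):
    u=np.array([-np.cos(th),np.sin(th)]);n=np.array([np.sin(th),np.cos(th)])
    # contact: fingertip bottom-front corner (tip centre +11mm in x) on outer face at radius r
    r=.12; c=H+r*u+.006*n; print(th,"tip centre x",(c[0]+(.011 if th>.1 else 0)).round(3),"tip z",c[1].round(3))
E
```

```text
at [0.5684 0.4263 0.1365] tool y deg -32.47 w -0.0003 gf 0.0
(np.float64(0.1629), np.float64(0.0003))
1.75 tip centre x 0.113 tip z 0.175
1.5 tip centre x 0.083 tip z 0.178
1.3 tip centre x 0.06 tip z 0.175
1.1 tip centre x 0.037 tip z 0.168
0.9 tip centre x 0.016 tip z 0.156
0.7 tip centre x -0.002 tip z 0.14
0.5 tip centre x -0.016 tip z 0.121
0.3 tip centre x -0.027 tip z 0.099
0.15 tip centre x -0.032 tip z 0.082
0 tip centre x -0.045 tip z 0.064
```

Emit:
{"method": "servo_tool", "body": {"deltas": "0 -15 0 0 0 0 0;0 -15 0 0 0 0 0;0 -15 0 0 0 0 0;0 -12 0 0 0 0 0;0 -12 0 0 0 0 0"}}

```text
time_s: 48.87
position: [0.5337, 0.3694, 0.1445]
tool_rot: [[0.538, 0.843, 0.003], [0.843, -0.538, 0.002], [0.003, 0.002, -1.0]]
ft_force: [1.5, 0.9, 1.0]
grip_width: 0.0002
gripper_force: 0.6
```

Emit:
{"method": "servo_tool", "body": {"deltas": "0 -12 0 0 0 0 0;0 -12 0 0 0 0 0;0 -12 0 0 0 0 0;0 -10 0 0 0 0 0"}}

```text
time_s: 49.2
position: [0.5088, 0.3307, 0.1442]
tool_rot: [[0.538, 0.843, 0.003], [0.843, -0.538, 0.001], [0.003, 0.002, -1.0]]
ft_force: [0.6, 1.6, -0.3]
grip_width: 0.0003
gripper_force: 0.5
```

```bash
python3 - <<'E'
from h import *
to();o=env.observe();print(own(*o["position"][:2]),o["ft_force"])
p=env.get_image("scene")
C=cloud(p);q=C[100:260,330:480].reshape(-1,3);R=np.array([np.cos(np.radians(57)),np.sin(np.radians(57))]);S=np.array([-R[1],R[0]])
x=(q[:,:2]-[.48,.2895])@R;y=(q[:,:2]-[.48,.2895])@S
i=p["img"][100:260,330:480].reshape(-1,3).astype(int)
k=(q[:,2]>.07)&(abs(y)<.1)&(i.sum(1)>250)&(x>-.1)&(x<.2);print(k.sum(),np.degrees(np.arctan2(q[k,2]-.058,.075-x[k])).mean().round(1))
cv2.imwrite("pics/s5.png",cv2.resize(p["img"][80:280,330:530,::-1],(600,600),interpolation=cv2.INTER_CUBIC))
E
```

```text
at [0.5088 0.3307 0.1442] tool y deg -32.52 w 0.0003 gf 0.5
(np.float64(0.0502), np.float64(-0.0017)) [ 0.63268548  1.60471299 -0.34270811]
1605 77.1
```

View pics/s5.png

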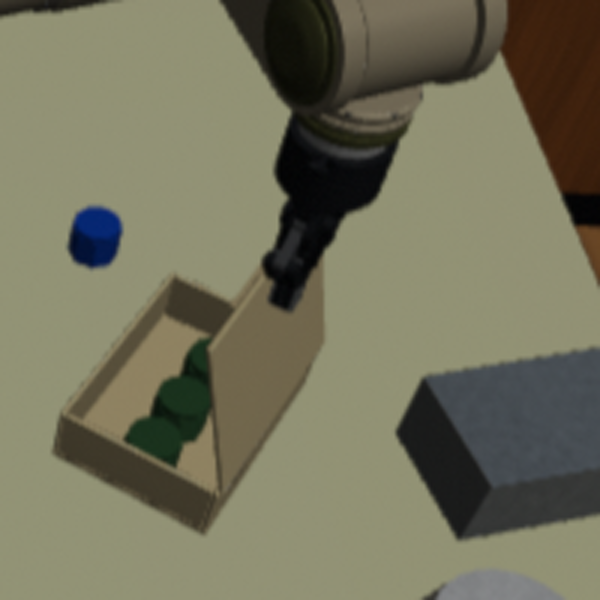

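The flap has come forward to about 77° with the finger behind it at (285,290). I'll follow the arc down.

Emit:
{"method": "servo_tool", "body": {"deltas": "0 -12 0 6 0 0 0;0 -12 0 8 0 0 0;0 -11 0 9 0 0 0;0 -9 0 8 0 0 0;0 -9 0 8 0 0 0;0 -7 0 9 0 0 0;0 -7 0 10 0 0 0"}}

```text
time_s: 49.83
position: [0.4732, 0.2747, 0.0856]
tool_rot: [[0.538, 0.843, 0.003], [0.843, -0.538, 0.001], [0.003, 0.002, -1.0]]
ft_force: [0.3, -0.1, 2.0]
grip_width: 0.0003
gripper_force: 0.5
```

Emit:
{"method": "servo_tool", "body": {"deltas": "0 -6 0 11 0 0 0;0 -5 0 11 0 0 0;0 -3 0 8 0 0 0;0 -3 0 9 0 0 0;0 0 0 0 0 0 0"}}

```text
time_s: 50.25
position: [0.4629, 0.2601, 0.0445]
tool_rot: [[0.54, 0.842, -0.001], [0.842, -0.54, -0.0], [-0.001, -0.001, -1.0]]
ft_force: [1.0, 0.9, 0.1]
grip_width: -0.0002
gripper_force: 0.0
```

```bash
python3 - <<'E'
from h import *
to();o=env.observe();print(own(*o["position"][:2]),o["ft_force"])
E
```

```text
at [0.4629 0.2601 0.0445] tool y deg -32.67 w -0.0002 gf 0.0
(np.float64(-0.034), np.float64(-0.0017)) [1.00879678 0.87558764 0.11066593]
```

Emit:
{"method": "servo_tool", "body": {"deltas": "0 -12 0 -3 0 0 0;0 0 0 4 0 0 0;0 0 0 5 0 0 0;0 0 0 5 0 0 0;0 0 0 4 0 0 0;0 0 0 0 0 0 0"}}

```text
time_s: 50.75
position: [0.4562, 0.2503, 0.029]
tool_rot: [[0.541, 0.841, -0.001], [0.841, -0.541, -0.0], [-0.001, -0.001, -1.0]]
ft_force: [-0.7, 0.2, -0.1]
grip_width: -0.0002
gripper_force: 0.0
```

Emit:
{"method": "servo_tool", "body": {"deltas": "0 0 0 2 0 0 0;0 0 0 2 0 0 0;0 0 0 0 0 0 0"}}

```text
time_s: 51.0
position: [0.4565, 0.2503, 0.0266]
tool_rot: [[0.541, 0.841, 0.001], [0.841, -0.541, 0.0], [0.001, 0.0, -1.0]]
ft_force: [-0.8, -1.1, 5.9]
grip_width: -0.0003
gripper_force: 3.0
```

Emit:
{"method": "servo_tool", "body": {"deltas": "0 0 0 2 0 0 0;0 0 0 0 0 0 0"}}

```text
time_s: 51.17
position: [0.4567, 0.2503, 0.0263]
tool_rot: [[0.541, 0.841, 0.002], [0.841, -0.541, 0.0], [0.001, 0.001, -1.0]]
ft_force: [-8.1, -2.1, 25.3]
grip_width: 0.0
gripper_force: 12.1
```

```bash
cat >> h.py <<'E'
def lid():
    for n in("scene","top"):
        p=env.get_image(n);C=cloud(p).reshape(-1,3)
        R=np.array([np.cos(np.radians(57)),np.sin(np.radians(57))]);S=np.array([-R[1],R[0]])
        x=(C[:,:2]-[.48,.2895])@R;y=(C[:,:2]-[.48,.2895])@S
        i=p["img"].reshape(-1,3).astype(int).sum(1)
        k=(abs(y)<.095)&(x>-.072)&(x<.07)&(C[:,2]>.05)&(C[:,2]<.12)&(i>150)
        if k.sum()>100:
            f=np.polyfit(x[k],C[k,2],1)
            for _ in range(3):
                e=abs(np.polyval(f,x[k])-C[k,2])<.004;f=np.polyfit(x[k][e],C[k,2][e],1)
            print(n,k.sum(),e.sum(),"angle",-f[0].round(4),"z at x=-.07",np.polyval(f,-.07).round(4))
E
python3 - <<'E'
from h import *
to();o=env.observe();print(own(*o["position"][:2]),o["ft_force"]);lid()
E
```

```text
at [0.4567 0.2503 0.0263] tool y deg -32.75 w 0.0 gf 12.1
(np.float64(-0.0456), np.float64(-0.0018)) [-8.09561411 -2.06838418 25.34093194]
scene 2737 2671 angle -0.0011 z at x=-.07 0.0645
top 1554 1489 angle -0.0022 z at x=-.07 0.0637
```

The flap reads level (angle about 0). I'll lift off and re-check.

Emit:
{"method": "servo_tool", "body": {"deltas": "0 0 0 -10 0 0 0;0 0 0 -30 0 0 0;0 0 0 -40 0 0 0;0 0 0 -40 0 0 0;0 0 0 -30 0 0 0;0 0 0 0 0 0 0;0 0 0 0 0 0 0"}}

```text
time_s: 51.85
position: [0.4569, 0.2504, 0.1752]
tool_rot: [[0.541, 0.841, 0.003], [0.841, -0.541, 0.001], [0.003, 0.002, -1.0]]
ft_force: [0.2, -0.7, -0.7]
grip_width: 0.0003
gripper_force: 0.0
```

```bash
python3 - <<'E'
from h import *
lid();topg();o=env.observe();print(o["position"],o["ft_force"],o["time_s"])
p=env.get_image("scene")
for k in("cup","key","toy_car"):
    d=env.spot_point(k,p)[0];print(k,d["uv"],d["conf"])
save(p,"s6.png")
E
```

```text
scene 2987 2921 angle 0.0024 z at x=-.07 0.0648
top 2630 2529 angle -0.0018 z at x=-.07 0.0639
 jar [425.0, 209.0] [0.534, -0.251, 0.045] 447 z 0.041
 jar [461.0, 230.0] [0.49, -0.319, 0.045] 478 z 0.043
[0.45570193 0.24995998 0.17248658] [-0.85888533 -0.4133428   0.55664444] 52.0
cup [296.2, 278.2] 0.6
key [273.8, 191.4] 0.69
toy_car [172.4, 289.3] 0.81
```

View pics/s6.png

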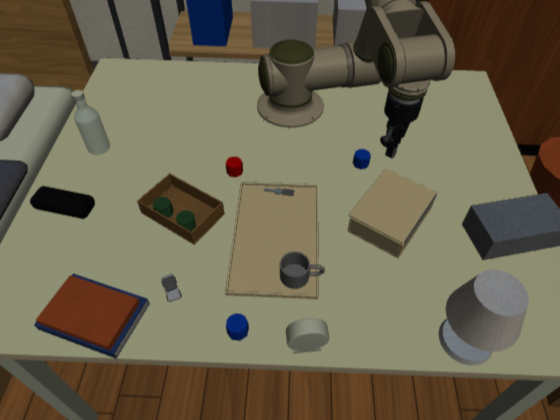

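The flap is shut level at (392,212), both empties are in the box at (163,207) and (186,219), and the bystanders haven't moved. The gripper touches nothing, so I'm handing in.

```bash
python3 -c "
from rig import env
print(env.close_job())"
```

```text
the job is handed in; nothing more can be done
None
```

I handed the job in at about 52 s: three jars of coins are in the compartment with the flap measured shut, two empty jars are in the recycling box, and the cup, key and toy car are where they were; no verdict came back.

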